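# Load the yoghurt maker, shut it and start its programme

## Task

Stand the green beaker that was left in the yoghurt maker's trough on the cork mat, and stand every yoghurt jar upright in the trough. Then lower the blue lid gently until it is fully shut, and press the buttons all the way down one at a time, letting each come up again: green, then yellow, then yellow a second time, then red. Press no button while the lid is open, and leave the kettle, bottle and coffee pot where they are.

Things in the scene. Friction and masses are not known exactly. Their poses are not given: they have to be found in the camera images.
- maker: Yoghurt maker, fixed: white open-topped trough 150 (x) x 370 (y) x 95 mm tall, walls and floor 5 mm thick (inside 140 x 360 x 90), with a white console 85 mm deep, 370 wide, 40 high along its front (-x) side carrying three buttons 117 mm in front of the origin. Origin: under the trough's centre at table height; x points away from the console to the lid hinge. Place and yaw vary.
- trough (a point): Centre of the trough's inner floor (5 mm above the table); same axes as the maker.
- lid (a joint): The trough's flat blue lid: 150 mm from hinge to front edge, 370 wide, 8 thick, with a tab 80 mm wide sticking out 14 mm beyond the middle of that edge. Hinged on the trough's back (+x) rim. 0 rad = closed on the rim, 1.57 = upright, 1.9 = stop, leaning back; starts about upright. Stiff hinge (0.24 N m, 2 N at the edge): stays where it is left, does not fall.
- lid_hinge (a point): Middle of the lid's hinge line, at the back rim of the trough (75 mm behind and 95.5 mm above the maker's origin); axes turn with the lid, y along the hinge.
- lid_edge (a point): Middle of the lid's front edge on its outer face (150 mm from the hinge line and 8 mm off the underside), not counting the tab; axes turn with the lid, z out of the outer face.
- mat_top (a point): Centre of the top of a fixed round cork mat, 160 mm across and 6 mm thick, on the table to the left of the maker.
- beaker: A small green open plastic measuring beaker, 75 mm tall, straight-sided, 50 mm across, wall 3 mm, 0.08 kg, at first standing in the trough. Origin: centre of the underside, z up.
- kettle: Bystander: red electric kettle, about 140 mm across and 190 mm tall, black handle. Origin under its centre.
- bottle: Bystander: water bottle 68 mm across, 200 mm tall, blue cap. Origin under its centre.
- moka: Bystander: aluminium coffee pot, about 90 mm across and 155 mm tall, black handle. Origin under its centre.
- jara: A closed yoghurt jar standing upright: white round body 60 mm across and 48 mm tall with an orange cap 36 mm across on top of it (cap from 48 to 80 mm above the foot; take it by the cap). 0.22 kg give or take a third. Origin: centre of the underside, z up along the jar. May be absent.
- jarb: A closed yoghurt jar standing upright: white round body 60 mm across and 48 mm tall with an orange cap 36 mm across on top of it (cap from 48 to 80 mm above the foot; take it by the cap). 0.22 kg give or take a third. Origin: centre of the underside, z up along the jar. May be absent.
- jarc: A closed yoghurt jar standing upright: white round body 60 mm across and 48 mm tall with an orange cap 36 mm across on top of it (cap from 48 to 80 mm above the foot; take it by the cap). 0.22 kg give or take a third. Origin: centre of the underside, z up along the jar. May be absent.
- jard: A closed yoghurt jar standing upright: white round body 60 mm across and 48 mm tall with an orange cap 36 mm across on top of it (cap from 48 to 80 mm above the foot; take it by the cap). 0.22 kg give or take a third. Origin: centre of the underside, z up along the jar. May be absent.
- btn_green (a joint): Travel of the green spring button on the console, in m: 0 up, 0.006 fully down (5 N at the bottom). Pressed straight down; springs back up when let go. Which of the three button places is which colour varies.
- btn_green_top (a point): Centre of the green button's top face (32 mm across, in a black round collar 48 mm across, 12 mm high on the console); up, it is 58 mm above the table and 6 mm above its collar. Buttons stand 80 mm apart along the console.
- btn_yellow (a joint): Travel of the yellow spring button on the console, in m: 0 up, 0.006 fully down (5 N at the bottom). Pressed straight down; springs back up when let go. Which of the three button places is which colour varies.
- btn_yellow_top (a point): Centre of the yellow button's top face (32 mm across, in a black round collar 48 mm across, 12 mm high on the console); up, it is 58 mm above the table and 6 mm above its collar. Buttons stand 80 mm apart along the console.
- btn_red (a joint): Travel of the red spring button on the console, in m: 0 up, 0.006 fully down (5 N at the bottom). Pressed straight down; springs back up when let go. Which of the three button places is which colour varies.
- btn_red_top (a point): Centre of the red button's top face (32 mm across, in a black round collar 48 mm across, 12 mm high on the console); up, it is 58 mm above the table and 6 mm above its collar. Buttons stand 80 mm apart along the console.

How it is judged:
By the outcome, as a careful person would: the job done as asked, in the order asked, and still so for the second after the job is handed in, with the robot touching nothing.
Of jara, jarb, jarc, jard only 2 to 4 are there at a start; the rules pass over those that are not, and their reading is None.
At some moment in a run one of jara, jarb, jarc, jard, beaker may be knocked a few centimetres aside while the robot is not near it.
It also fails if it takes over 210 s, if anything falls off the work surface, if the arm or the gripper's body presses on something with over 40 N, if the wrist force passes 120 N, or if a joint passes its speed limit or range.

## Robot

A 7-joint arm with a two-finger parallel gripper is mounted at the origin on the work surface. World frame = base frame: x ahead of the robot, y to its left, z up, the work surface at z = 0. Lengths are in m, angles in rad, forces in N, time in s.
With the tool pointing down it reaches from about 0.4 to 0.875 m from the base axis. Payload 19.3 kg.
Tool frame: the origin (TCP) lies at the very end of the fingers, on their centre line; the grasp point (between the pads) lies 19 mm behind it; z points along the fingers, y is the line along which they close (so a half turn about z gives the same grasp; the last joint's range is limited). The gripper opens to 85 mm and grips with 20 to 120 N. Pads are 22 mm wide; open, the fingers measure 114 mm over their backs; the gripper's body (76 mm by 85 mm) begins 54 mm behind the grasp point. The pads swing forward as they close: fully open they stand 13 mm farther back than shut.
Start: joints at [-1.412, 0.521, -0.036, 1.599, 0.021, 1.021, -0.113], TCP at [0.142, 0.609, 0.231] pointing down, gripper open.
Joint ranges: [-2.91, 2.91], [-0.3, 2.13], [-1.5, 1.42], [0.17, 2.43], [-1.26, 4.41], [0.16, 1.93], [-2.52, 2.52]. Speed limits (rad/s): [1.89, 1.89, 2.39, 2.39, 3.01, 3.01, 3.01].

## Interface

Orientations are given as [roll, pitch, yaw] about the fixed x, y, z axes, in that order (R = Rz(yaw) Ry(pitch) Rx(roll)).
In Python, from workcell import observe, grab_frame, job_done gives the robot as it stands.
- The arm moves only by the tool move_arm, never from a script. Its argument "plan" is a list that holds one entry, the list of rows, each a list of 7 numbers: the shift along the tool's x, y, z each as a share of 0.02 m, from -1 to 1, then the turn, a rotation vector about the tool's x, y, z each as a share of 6 degrees, from -1 to 1, then the opening, from -1 (shut) to 1 (fully open). A call has exactly 10 rows; each row shifts and turns the commanded pose from where the row before left it, along the tool's axes as they then stand; what a row does not reach is not made up. A row lasts 1/10 s, in which the tool goes at most 50 mm and 8.59 degrees, less where a joint would pass 70% of its speed; a pose out of reach is approached as far as the arm can. A call with a number of a shift or a turn outside -1 to 1 is refused whole. A call with a gripper value outside its range is refused whole. The fingers move at their own pace and stop on an object; "grip_force" is the grip in N (left out, the last holds). Time passes only in rows, so rows that do not move let the fingers close, or fill a call up. It gives the time, the measured TCP pose, the force, the opening and the grip force at its end, in the units of the state.
- observe(): the state, without advancing time (a new reading comes with each control period).
- grab_frame(name): name is "scene" or "side" or "wrist"; returns a dict with "color" (480x640x3 uint8, red, green, blue), "intrinsics" (3x3 intrinsics, pixels), "position" and "orientation" of the camera in the world; the wrist camera has in their place "tool_from_camera" (4x4, takes a point from camera to tool coordinates, whose origin is the TCP and whose axes are the flange's). Camera axes: x right, y down, z forward; pixel columns grow to the right and rows downward; lengths in m; the calibration is good to about 2 mm. A picture is of the moment at which its call begins: read the wrist's pose just before it. There is no depth.
- job_done(): hands the job in; it is judged then, once.
The state is a dict: "clock": time; "qpos": joint angles; "qd": joint speeds; "joint_efforts": joint torques, N m; "position": TCP position; "tool_rot": TCP orientation; "force": force on the tool from outside, world axes, zero at the start; "moment": the same for the moment, N m; "grip_width": finger opening in m; "finger_force": force on a finger pad.
Only numpy, scipy, OpenCV 4.12 (cv2) and the standard library are available. Lean on these libraries where they do the work, as an engineer would, in place of code of your own. Each camera call takes 0.05 s, during which the arm holds its last target. There are 200 camera calls.

## Working session

There is one attempt and no reset: what is moved stays moved. The work goes in short steps, Python scripts to look and compute and a tool call to move; the robot and the scene stay as the last step left them, time stands still between calls to the robot, and variables do not carry over. Pictures are saved under pics/ and viewed, at most 15 in all, crops included, and the job is handed in when it is done.

Besides the shell and the picture viewer there is one more tool, called by a JSON object that holds its "op" and its "data", one argument or row to a line. move_arm: Moves the arm, as the interface text tells. Shift numbers are shares of 0.02 m and turn numbers shares of 6 degrees, none past 1 either way. Its arguments: {"type":"object","properties":{"plan":{"type":"array"},"grip_force":{"type":"number"}},"required":["plan"]}

```bash
ls; mkdir -p pics
python3 - <<'E'
from workcell import observe, grab_frame
import cv2,numpy as np
s=observe();print({k:(np.round(v,3).tolist()) for k,v in s.items()})
for n in("scene","side"):
    f=grab_frame(n);cv2.imwrite(f"pics/{n}0.png",f["color"][:,:,::-1]);print(n,f["intrinsics"],f["position"],f["orientation"])
    np.savez(f"pics/{n}0.npz",**{k:v for k,v in f.items()})
f=grab_frame("wrist");print(f.keys(),f["intrinsics"],f["tool_from_camera"]);cv2.imwrite("pics/wrist0.png",f["color"][:,:,::-1])
E
```

```text
pics
{'clock': 0.0, 'qpos': [-1.412, 0.522, -0.036, 1.6, 0.021, 1.021, -0.113], 'qd': [-0.001, 0.0, 0.001, -0.001, 0.002, -0.001, -0.001], 'joint_efforts': [-0.001, -92.711, 1.979, -36.993, 0.018, 0.008, 0.0], 'position': [0.142, 0.608, 0.231], 'tool_rot': [-3.14, 0.0, 2.913], 'force': [0.64, -0.618, 0.537], 'moment': [0.064, -0.056, -0.025], 'finger_force': 0.0, 'grip_width': 0.085}
scene [[616.41728022   0.         322.66216802]
 [  0.         616.41728022 239.68648546]
 [  0.           0.           1.        ]] [ 0.28447056 -0.77321767  1.34476511] [-2.52229102 -0.01013353 -0.39034165]
side [[526.50295996   0.         316.16662958]
 [  0.         526.50295996 238.33791046]
 [  0.           0.           1.        ]] [ 0.10941918 -0.54689053  0.81730752] [-2.31471933e+00 -1.23968587e-03 -7.37958983e-01]
dict_keys(['color', 'intrinsics', 'tool_from_camera']) [[336.59070952   0.         322.60354799]
 [  0.         336.59070952 237.48186939]
 [  0.           0.           1.        ]] [[-1.04324142e-03 -9.57376856e-01 -2.88839863e-01  7.49729372e-02]
 [ 9.99999232e-01 -8.05561283e-04 -9.41749812e-04  1.07340808e-03]
 [ 6.68931264e-04 -2.88840624e-01  9.57376961e-01 -1.41414488e-01]
 [ 0.00000000e+00  0.00000000e+00  0.00000000e+00  1.00000000e+00]]
```

View pics/scene0.png

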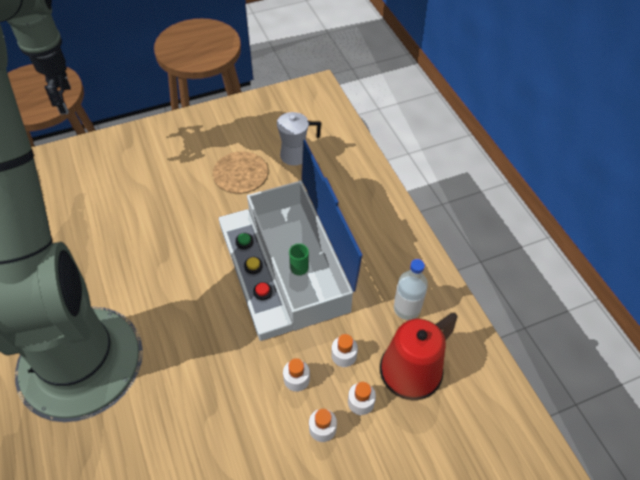

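View pics/side0.png

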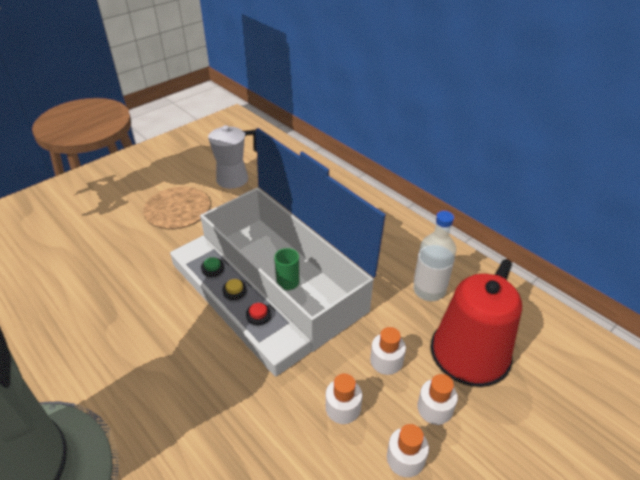

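The scene holds four jars (orange caps in the scene view near 345,343; 296,368; 363,391; 323,418), and the beaker in the trough at (299,260). The mat is at (241,172), the buttons run green, yellow, red from the left, and the lid is upright. Next I triangulate from both views.

```bash
cat > h.py <<'E'
import numpy as np, cv2
from scipy.spatial.transform import Rotation as R
from workcell import observe, grab_frame
def rot(o): return R.from_euler('xyz',o).as_matrix()
def cam(n):
    s=observe(); f=grab_frame(n)
    if n=="wrist":
        T=f["tool_from_camera"]; Rt=rot(s["tool_rot"])
        f["R"]=Rt@T[:3,:3]; f["p"]=Rt@T[:3,3]+np.array(s["position"])
    else: f["R"]=rot(f["orientation"]) ; f["p"]=np.array(f["position"])
    f["hsv"]=cv2.cvtColor(f["color"],cv2.COLOR_RGB2HSV); return f
def ray(f,uv):
    d=f["R"]@np.linalg.solve(f["intrinsics"],[uv[0],uv[1],1.]); return f["p"],d/np.linalg.norm(d)
def onz(f,uv,z):
    p,d=ray(f,uv); return p+d*(z-p[2])/d[2]
def proj(f,P):
    c=f["R"].T@(np.array(P)-f["p"]); q=f["intrinsics"]@c; return q[:2]/q[2]
def tri(rs):
    A=sum(np.eye(3)-np.outer(d,d) for p,d in rs); b=sum((np.eye(3)-np.outer(d,d))@p for p,d in rs)
    x=np.linalg.solve(A,b); return x,max(np.linalg.norm((np.eye(3)-np.outer(d,d))@(x-p)) for p,d in rs)
HS={"orange":((6,180,120),(14,255,255)),"green":((55,120,30),(85,255,255)),"yellow":((20,180,80),(32,255,255)),
 "cork":((8,90,120),(16,190,255)),"red":((0,200,90),(4,255,255))}
def blobs(f,c,amin=30):
    m=cv2.inRange(f["hsv"],*map(np.array,HS[c])); 
    n,l,st,ce=cv2.connectedComponentsWithStats(m)
    return [(ce[i],st[i]) for i in range(1,n) if st[i][4]>=amin]
E
python3 - <<'E'
from h import *
np.set_printoptions(precision=4,suppress=True)
F=[cam("scene"),cam("side")]
for c in("orange","green","yellow","red"):
    B=[blobs(f,c) for f in F]
    for b in B: print(c,[(np.round(x[0],1).tolist(),x[1][2:].tolist()) for x in b])
    for a in B[0]:
        for b in B[1]:
            x,e=tri([ray(F[0],a[0]),ray(F[1],b[0])])
            if e<.004: print("  ",x,round(e,4))
for f in F:
  hs=f["hsv"]
  for uv in ([(241,172)] if f is F[0] else [(178,206)]): print(hs[uv[1]-3:uv[1]+4,uv[0]-3:uv[0]+4].reshape(-1,3).mean(0))
# mat rough, trough rim corners by eye
print("mat",onz(F[0],(241,172),.006),onz(F[1],(178,206),.006))
E
```

```text
orange [([344.8, 342.5], [13, 17, 174]), ([295.6, 367.0], [13, 17, 173]), ([362.5, 390.8], [14, 17, 188]), ([322.5, 418.1], [14, 17, 193])]
orange [([389.4, 338.9], [18, 23, 318]), ([344.1, 386.7], [18, 25, 383]), ([441.0, 387.1], [22, 26, 424]), ([410.2, 438.4], [22, 28, 481])]
   [ 0.581  -0.2197  0.064 ] 0.0006
   [ 0.4558 -0.2338  0.0645] 0.0008
   [ 0.5702 -0.3405  0.0662] 0.0005
   [ 0.4668 -0.3634  0.066 ] 0.0005
green [([243.6, 239.1], [13, 12, 116]), ([298.9, 258.5], [18, 29, 451])]
green [([287.0, 267.8], [22, 40, 737]), ([211.7, 264.2], [16, 12, 149])]
   [0.4589 0.151  0.0538] 0.0003
   [0.5712 0.048  0.0442] 0.0003
yellow [([251.2, 264.3], [11, 10, 43])]
yellow []
red [([260.8, 289.2], [10, 11, 76]), ([417.3, 353.3], [43, 72, 1403])]
red []
[ 15.551  111.5102 193.0612]
[ 14.3673 113.8367 200.9796]
mat [0.5327 0.4145 0.006 ] [0.5321 0.4169 0.006 ]
```

```bash
cat >> h.py <<'E'
HS["yellow"]=((18,150,60),(34,255,255)); HS["red"]=((0,190,70),(5,255,255))
def go(tgt,yaw=None,pos=None,psi=None):
    "shares along tool axes (sum over rows) for a downward tool, from measured pose"
    s=observe(); p=np.array(s["position"] if pos is None else pos); Rt=rot(s["tool_rot"])
    if psi is not None: Rt=rot([np.pi,0,psi])
    d=Rt.T@(np.array(tgt)-p)/0.02
    print("shift shares",np.round(d,3),"rows>=",np.ceil(abs(d).max()))
    if yaw is not None:
        w=R.from_matrix(Rt.T@rot([np.pi,0,yaw])).as_rotvec(degrees=True)/6; print("turn shares",np.round(w,3))
E
python3 - <<'E'
from h import *
np.set_printoptions(precision=4,suppress=True)
F=[cam("scene"),cam("side")]
for f,uvs in zip(F,([(244,239),(252,264),(262,290)],[(212,265),(234,287),(259,311)])):
  for uv in uvs:
    print(uv,f["hsv"][uv[1],uv[0]],onz(f,uv,.058))
for n,a,b in (("kettle",(422,335),(492,287)),("bottlecap",(417,266),(444,219)),("moka",(292,118),(227,130)),("rimFL",(250,199),(204,212)),("rimFR",(287,317),(316,330)),("rimBR",(352,293),(370,290))):
  print(n,tri([ray(F[0],a),ray(F[1],b)]))
for c in ("yellow","red"):
  for f in F: print(c,[(np.round(x[0],1).tolist(),x[1][4],onz(f,x[0],.057)) for x in blobs(f,c)])
E
```

```text
(244, 239) [ 68 154  98] [0.4595 0.1475 0.058 ]
(252, 264) [ 24 179 148] [0.4541 0.0672 0.058 ]
(262, 290) [  1 203 206] [ 0.4525 -0.0133  0.058 ]
(212, 265) [ 68 129 101] [0.456  0.1453 0.058 ]
(234, 287) [ 23 169 152] [0.4539 0.0668 0.058 ]
(259, 311) [  1 193 211] [ 0.4531 -0.013   0.058 ]
kettle (array([ 0.7125, -0.3124,  0.1762]), np.float64(0.0003172611807367903))
bottlecap (array([ 0.7764, -0.1625,  0.191 ]), np.float64(8.78267313465429e-05))
moka (array([0.7   , 0.4245, 0.1475]), np.float64(0.0017791161694718255))
rimFL (array([0.5018, 0.2196, 0.1229]), np.float64(0.004553285761301409))
rimFR (array([ 0.4748, -0.1397,  0.1116]), np.float64(0.006119670861540339))
rimBR (array([ 0.6556, -0.1001,  0.0418]), np.float64(0.005277384452437201))
yellow [([252.5, 263.4], np.int32(133), array([0.4561, 0.0691, 0.057 ]))]
yellow [([233.8, 286.4], np.int32(183), array([0.4549, 0.0692, 0.057 ]))]
red [([261.9, 288.9], np.int32(118), array([ 0.4535, -0.0096,  0.057 ])), ([420.0, 353.5], np.int32(2431), array([ 0.7301, -0.3053,  0.057 ])), ([387.5, 376.5], np.int32(102), array([ 0.6374, -0.3276,  0.057 ]))]
red [([478.2, 326.1], np.int32(4926), array([ 0.7254, -0.3061,  0.057 ])), ([257.6, 310.5], np.int32(127), array([ 0.4523, -0.0096,  0.057 ]))]
```

Run:
```python
from h import *
go([0.52,0.055,0.34],3.11); go([0.52,0.055,0.34],psi=3.11)
```

```text
shift shares [-24.698 -22.673  -5.435] rows>= 25.0
turn shares [-0.002  0.    -1.883]
shift shares [-19.776 -27.071  -5.442] rows>= 28.0
```

{"op": "move_arm", "data": {
  "plan": [
    [[0, 0, -1, 0, 0, -1, 1], [0, 0, -1, 0, 0, -0.88, 1], [-0.6, -0.8, -0.5, 0, 0, 0, 1], [-0.7, -1, -0.5, 0, 0, 0, 1], [-0.7, -1, -0.5, 0, 0, 0, 1], [-0.7, -1, -0.5, 0, 0, 0, 1], [-0.7, -1, -0.5, 0, 0, 0, 1], [-0.7, -1, -0.5, 0, 0, 0, 1], [-0.7, -1, -0.4, 0, 0, 0, 1], [-0.7, -1, 0, 0, 0, 0, 1]]
  ]
}}

```text
clock: 1.35
position: [0.2474, 0.4487, 0.3404]
tool_rot: [3.14, 0.001, 3.11]
force: [-0.2, 0.7, 0.3]
grip_width: 0.0851
finger_force: 0.0
```

{"op": "move_arm", "data": {
  "plan": [
    [[-0.71, -0.963, 0, 0, 0, 0, 1], [-0.71, -0.963, 0, 0, 0, 0, 1], [-0.71, -0.963, 0, 0, 0, 0, 1], [-0.71, -0.963, 0, 0, 0, 0, 1], [-0.71, -0.963, 0, 0, 0, 0, 1], [-0.71, -0.963, 0, 0, 0, 0, 1], [-0.71, -0.963, 0, 0, 0, 0, 1], [-0.71, -0.963, 0, 0, 0, 0, 1], [-0.71, -0.963, 0, 0, 0, 0, 1], [-0.71, -0.963, 0, 0, 0, 0, 1]]
  ]
}}

```text
clock: 2.35
position: [0.383, 0.2513, 0.3394]
tool_rot: [3.141, 0.0, 3.11]
force: [0.2, 0.4, 0.5]
grip_width: 0.0857
finger_force: 0.0
```

{"op": "move_arm", "data": {
  "plan": [
    [[-0.71, -0.963, 0, 0, 0, 0, 1], [-0.71, -0.963, 0, 0, 0, 0, 1], [-0.71, -0.963, 0, 0, 0, 0, 1], [-0.71, -0.963, 0, 0, 0, 0, 1], [-0.71, -0.963, 0, 0, 0, 0, 1], [-0.71, -0.963, 0, 0, 0, 0, 1], [-0.71, -0.963, 0, 0, 0, 0, 1], [-0.71, -0.963, 0, 0, 0, 0, 1], [-0.71, -0.963, 0, 0, 0, 0, 1], [-0.71, -0.963, 0, 0, 0, 0, 1]]
  ]
}}

```text
clock: 3.35
position: [0.5187, 0.0543, 0.3394]
tool_rot: [3.141, 0.0, 3.11]
force: [0.2, 0.6, -0.5]
grip_width: 0.0852
finger_force: 0.0
```

Run:
```python
from h import *
np.set_printoptions(precision=4,suppress=True)
f=cam("wrist"); cv2.imwrite("pics/w1.png",f["color"][:,:,::-1]); print(observe()["position"],f["p"])
for c,z in (("orange",.066),("green",.055),("yellow",.057),("red",.057)):
  for x in blobs(f,c,60): print(c,np.round(x[0],1),x[1].tolist(),onz(f,x[0],z))
S=cam("scene")
for c in ("green","orange"):
  for a in blobs(f,c,60):
    for b in blobs(S,c):
      x,e=tri([ray(f,a[0]),ray(S,b[0])]); 
      if e<.006: print(c,x,e)
```

```text
[0.5202 0.0509 0.3394] [0.444  0.0579 0.4808]
orange [ 72.1 152.6] [57, 140, 30, 28, 674] [ 0.4532 -0.2423  0.066 ]
orange [ 12.5 247.3] [0, 233, 28, 28, 557] [ 0.5692 -0.3493  0.066 ]
orange [107.  252.8] [94, 239, 27, 27, 503] [ 0.5808 -0.2282  0.066 ]
green [399.1 145.5] [388, 134, 23, 24, 435] [0.4583 0.1509 0.055 ]
green [323.8 224.2] [316, 218, 17, 14, 74] [0.5544 0.0558 0.055 ]
yellow [333.2 145.1] [320, 132, 27, 27, 574] [0.4552 0.0703 0.057 ]
red [ 59.4 338.7] [0, 281, 136, 139, 9645] [ 0.7122 -0.3321  0.057 ]
green [0.4586 0.1509 0.0544] 0.00023606909041552952
orange [ 0.4539 -0.2369  0.0736] 0.0008048384751442379
orange [ 0.5679 -0.3425  0.0731] 0.00079353517526257
orange [ 0.5786 -0.2233  0.0731] 0.00019448220912375645
```

View pics/w1.png

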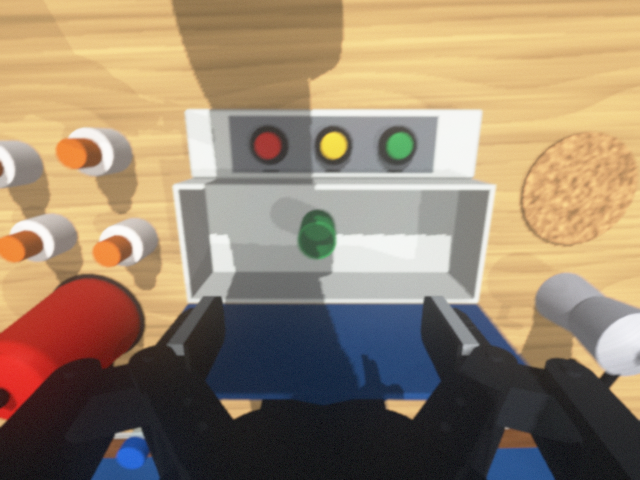

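The wrist view shows the console and trough parallel to the image rows, so yaw 3.11 matches the maker. The trough's front rim runs from (175,186) to (494,186), its back edge from about (190,301) to (480,301), the beaker top is near (317,240), and the mat is at (580,188).

Run:
```python
from h import *
np.set_printoptions(precision=4,suppress=True)
f=cam("wrist"); S=cam("scene"); D=cam("side"); print(observe()["position"])
for n,uv,z in (("FR",(175,186),.095),("FL",(494,186),.095),("bk top",(317,240),.08),("consR",(188,110),.04),("consL",(480,110),.04),("mat",(580,188),.006)): print(n,onz(f,uv,z))
for c in ("yellow","green","red"):
  for x in blobs(f,c,60): print(c,onz(f,x[0],.058))
# better beaker masks
HS["gr"]=((55,90,20),(85,255,255))
B=[max([b for b in blobs(g,"gr",60) if abs(b[0][0]-u)<25 and abs(b[0][1]-v)<30],key=lambda b:b[1][4]) for g,u,v in((f,318,232),(S,299,258),(D,287,268))]
for b in B: print(b[0],b[1])
print(tri([ray(g,b[0]) for g,b in zip((f,S,D),B)]))
```

```text
[0.518  0.0556 0.3392]
FR [ 0.4934 -0.1148  0.095 ]
FL [0.5066 0.2498 0.095 ]
bk top [0.5685 0.0445 0.08  ]
consR [ 0.4082 -0.1081  0.04  ]
consL [0.4213 0.25   0.04  ]
mat [0.5281 0.4158 0.006 ]
yellow [0.4539 0.0723 0.058 ]
green [0.4567 0.1525 0.058 ]
green [0.5534 0.0595 0.058 ]
red [ 0.7098 -0.3301  0.058 ]
[322.5793 233.3161] [302 213  37  44 870]
[298.7119 258.8496] [290 245  18  30 472]
[286.7044 268.3252] [275 249  23  40 778]
(array([0.5721, 0.0509, 0.039 ]), np.float64(0.0008517098272265689))
```

{"op": "move_arm", "data": {
  "plan": [
    [[-0.6, -0.1, 0.8, 0, 0, 0, 1], [-1, -0.1, 1, 0, 0, 0, 1], [-1, 0, 1, 0, 0, 0, 1], [0, 0, 1, 0, 0, 0, 1], [0, 0, 1, 0, 0, 0, 1], [0, 0, 1, 0, 0, 0, 1], [0, 0, 1, 0, 0, 0, 1], [0, 0, 1, 0, 0, 0, 1], [0, 0, 1, 0, 0, 0, 1], [0, 0, 0.5, 0, 0, 0, 1]]
  ]
}}

```text
clock: 4.6
position: [0.5692, 0.0506, 0.152]
tool_rot: [3.141, -0.002, 3.111]
force: [0.4, 0.8, -0.0]
grip_width: 0.085
finger_force: 0.0
```

Run:
```python
from h import *
f=cam("wrist"); cv2.imwrite("pics/w2.png",f["color"][:,:,::-1]);
print([np.round(observe()["position"],4).tolist() for _ in range(3)])
go([.571,.049,.036],3.11)
```

```text
[[0.569, 0.0504, 0.1512], [0.569, 0.0504, 0.1512], [0.569, 0.0504, 0.1512]]
shift shares [-0.118 -0.064  5.76 ] rows>= 6.0
turn shares [-0.003 -0.025  0.008]
```

View pics/w2.png

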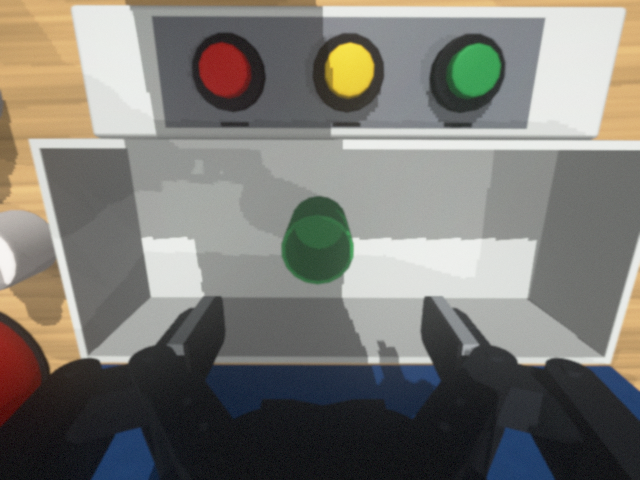

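The beaker's rim ellipse is centred near (317,247) and stays between the open fingers. The rim's inner front corners are near (48,149) and (640,149).

Run:
```python
from h import *
np.set_printoptions(precision=4,suppress=True)
f=cam("wrist")
print("bk",onz(f,(317,247),.08),onz(f,(317,230),.005))
for c in("yellow","green","red"):
  for x in blobs(f,c,300): print(c,x[0],onz(f,x[0],.058))
print("cons",onz(f,(73,6),.04),onz(f,(622,8),.04)," rim FL/FR/BR/BL",onz(f,(31,141),.095),onz(f,(80,363),.095),onz(f,(610,363),.095))
```

```text
bk [0.5647 0.0478 0.08  ] [0.5735 0.0463 0.005 ]
yellow [349.3736  69.6927] [0.4544 0.0721 0.058 ]
green [475.1929  70.1589] [0.4572 0.1518 0.058 ]
red [223.6914  68.007 ] [ 0.4509 -0.0075  0.058 ]
red [ 13.6859 377.3648] [ 0.678  -0.2092  0.058 ]
cons [ 0.4079 -0.1059  0.04  ] [0.4205 0.2511 0.04  ]  rim FL/FR/BR/BL [ 0.4916 -0.111   0.095 ] [ 0.6389 -0.1184  0.095 ] [0.6504 0.2472 0.095 ]
```

{"op": "move_arm", "data": {
  "plan": [
    [[0, -0.1, 0.8, 0, 0, 0, 1], [0, 0, 0.8, 0, 0, 0, 1], [0, 0, 0.8, 0, 0, 0, 1], [0, 0, 0.8, 0, 0, 0, 1], [0, 0, 0.8, 0, 0, 0, 1], [0, 0, 0.8, 0, 0, 0, 1], [0, 0, 0.6, 0, 0, 0, 1], [0, 0, 0.36, 0, 0, 0, 1], [0, 0, 0, 0, 0, 0, 0.2], [0, 0, 0, 0, 0, 0, -0.1]]
  ],
  "grip_force": 25
}}

```text
clock: 5.7
position: [0.5704, 0.0476, 0.0387]
tool_rot: [3.141, 0.001, 3.11]
force: [-0.4, 0.4, 1.1]
grip_width: 0.059
finger_force: 0.0
```

{"op": "move_arm", "data": {
  "plan": [
    [[0, 0, 0, 0, 0, 0, -0.3], [0, 0, 0, 0, 0, 0, -0.6], [0, 0, 0, 0, 0, 0, -1], [0, 0, 0, 0, 0, 0, -1], [0, 0, 0, 0, 0, 0, -1], [0, 0, 0, 0, 0, 0, -1], [0, 0, 0, 0, 0, 0, -1], [0, 0, -0.3, 0, 0, 0, -1], [0, 0, -0.5, 0, 0, 0, -1], [0, 0, -0.8, 0, 0, 0, -1]]
  ]
}}

```text
clock: 6.7
position: [0.5697, 0.0474, 0.0707]
tool_rot: [-3.141, -0.001, 3.11]
force: [-0.9, 0.3, -1.0]
grip_width: 0.0501
finger_force: 26.2
```

{"op": "move_arm", "data": {
  "plan": [
    [[0, 0, -1, 0, 0, 0, -1], [0, 0, -1, 0, 0, 0, -1], [0, 0, -1, 0, 0, 0, -1], [0, 0, -1, 0, 0, 0, -1], [0, 0.3, -1, 0, 0, 0, -1], [0, 0.6, -0.45, 0, 0, 0, -1], [0.14, 1, 0, 0, 0, 0, -1], [0.14, 1, 0, 0, 0, 0, -1], [0.14, 1, 0, 0, 0, 0, -1], [0.14, 1, 0, 0, 0, 0, -1]]
  ]
}}

```text
clock: 7.7
position: [0.5615, 0.1474, 0.1791]
tool_rot: [3.141, -0.0, 3.11]
force: [1.0, -0.5, -1.0]
grip_width: 0.0505
finger_force: 26.2
```

{"op": "move_arm", "data": {
  "plan": [
    [[0.14, 1, 0, 0, 0, 0, -1], [0.14, 1, 0, 0, 0, 0, -1], [0.14, 1, 0, 0, 0, 0, -1], [0.14, 1, 0, 0, 0, 0, -1], [0.14, 1, 0, 0, 0, 0, -1], [0.14, 1, 0, 0, 0, 0, -1], [0.14, 1, 0, 0, 0, 0, -1], [0.14, 1, 0, 0, 0, 0, -1], [0.14, 1, 0, 0, 0, 0, -1], [0.14, 1, 0, 0, 0, 0, -1]]
  ]
}}

```text
clock: 8.7
position: [0.54, 0.3483, 0.1791]
tool_rot: [-3.142, -0.0, 3.11]
force: [1.0, 0.3, -1.3]
grip_width: 0.0505
finger_force: 26.2
```

Run:
```python
from h import *
np.set_printoptions(precision=4,suppress=True)
f=cam("wrist"); S=cam("scene"); cv2.imwrite("pics/w3.png",np.hstack([cv2.resize(f["color"],(400,300)),S["color"][60:360,100:500]])[:,:,::-1]);
s=observe();print(s["position"],s["grip_width"],s["finger_force"])
for g in(f,S):
  m=cv2.inRange(g["hsv"],(8,70,60),(20,170,255)) 
go([.530,.4155,.040],3.11)
```

```text
[0.5392 0.3505 0.1788] 0.05030186085084891 26.234785616397858
shift shares [0.548 3.227 6.942] rows>= 7.0
turn shares [ 0.01  -0.006  0.031]
```

View pics/w3.png

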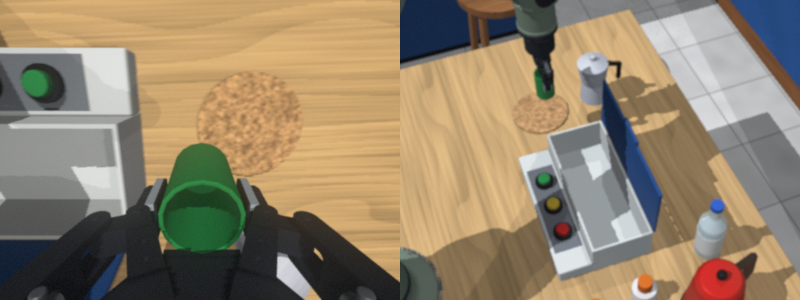

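The beaker is held upright and the mat is ahead, centred near (400,197) at full wrist-image scale. I place it now.

{"op": "move_arm", "data": {
  "plan": [
    [[0.18, 1, 0, 0, 0, 0, -1], [0.18, 1, 0, 0, 0, 0, -1], [0.19, 1, 0.6, 0, 0, 0, -1], [0, 0.23, 1, 0, 0, 0, -1], [0, 0, 1, 0, 0, 0, -1], [0, 0, 1, 0, 0, 0, -1], [0, 0, 1, 0, 0, 0, -1], [0, 0, 1, 0, 0, 0, -1], [0, 0, 0.8, 0, 0, 0, -1], [0, 0, 0.5, 0, 0, 0, -1]]
  ]
}}

```text
clock: 9.8
position: [0.5307, 0.4117, 0.0392]
tool_rot: [-3.14, -0.001, 3.11]
force: [-8.2, -16.2, 42.9]
grip_width: 0.0502
finger_force: 29.5
```

{"op": "move_arm", "data": {
  "plan": [
    [[0, 0, 0.1, 0, 0, 0, -1], [0, 0, 0.05, 0, 0, 0, -1], [0, 0, 0.05, 0, 0, 0, -1], [0, 0, 0, 0, 0, 0, -1], [0, 0, 0, 0, 0, 0, 0.3], [0, 0, 0, 0, 0, 0, 0.6], [0, 0, 0, 0, 0, 0, 1], [0, 0, 0, 0, 0, 0, 1], [0, 0, -0.3, 0, 0, 0, 1], [0, 0, -0.6, 0, 0, 0, 1]]
  ]
}}

```text
clock: 10.8
position: [0.5311, 0.4112, 0.055]
tool_rot: [-3.141, -0.001, 3.109]
force: [-0.2, -0.5, 0.8]
grip_width: 0.0854
finger_force: 0.0
```

{"op": "move_arm", "data": {
  "plan": [
    [[0, 0, -1, 0, 0, 0, 1], [0, 0, -1, 0, 0, 0, 1], [0, 0, -1, 0, 0, 0, 1], [0, 0, -1, 0, 0, 0, 1], [0, 0, -1, 0, 0, 0, 1], [0, 0, -1, 0, 0, 0, 1], [0, 0, -1, 0, 0, 0, 1], [0, 0, -1, 0, 0, 0, 1], [0, -0.5, -0.5, 0, 0, 0, 1], [0, -1, 0, 0, 0, 0, 1]]
  ]
}}

```text
clock: 11.8
position: [0.5306, 0.3821, 0.2269]
tool_rot: [3.14, 0.002, 3.111]
force: [0.2, -0.3, 0.1]
grip_width: 0.0858
finger_force: 0.0
```

Run:
```python
from h import *
np.set_printoptions(precision=4,suppress=True)
S=cam("scene"); D=cam("side"); print(observe()["position"])
HS["gr"]=((55,90,20),(85,255,255))
for c,z in(("orange",0),("gr",0)):
  B=[blobs(g,c,60) for g in(S,D)]
  for a in B[0]:
    for b in B[1]:
      x,e=tri([ray(S,a[0]),ray(D,b[0])])
      if e<.004: print(c,x,round(e,4),a[1],b[1])
```

```text
[0.5312 0.3782 0.226 ]
orange [ 0.5809 -0.22    0.0644] 0.0006 [339 335  13  17 175] [382 328  17  23 318]
orange [ 0.4558 -0.2336  0.0641] 0.0007 [290 359  13  18 174] [336 375  18  25 374]
orange [ 0.5702 -0.3404  0.066 ] 0.0005 [356 383  14  17 188] [431 375  22  26 426]
orange [ 0.4668 -0.3635  0.066 ] 0.0005 [316 410  14  17 192] [400 425  23  28 483]
gr [0.5308 0.4135 0.0425] 0.0008 [231 151  18  28 392] [164 178  24  35 611]
gr [0.4589 0.1516 0.0539] 0.0004 [237 233  14  13 143] [203 257  18  15 189]
```

The beaker stands upright on the mat at (0.531, 0.4135), with its centroid at 42 mm as it should be. Now the jars.

{"op": "move_arm", "data": {
  "plan": [
    [[-0.1, -1, 0, 0, 0, 0, 1], [-0.1, -1, 0, 0, 0, 0, 1], [-0.1, -1, 0, 0, 0, 0, 1], [-0.1, -1, 0, 0, 0, 0, 1], [-0.1, -1, 0, 0, 0, 0, 1], [-0.1, -1, 0, 0, 0, 0, 1], [-0.1, -1, 0, 0, 0, 0, 1], [-0.1, -1, 0, 0, 0, 0, 1], [-0.1, -1, 0, 0, 0, 0, 1], [-0.1, -1, 0, 0, 0, 0, 1]]
  ]
}}

```text
clock: 12.9
position: [0.5441, 0.1793, 0.2251]
tool_rot: [3.142, 0.0, 3.109]
force: [0.8, -0.6, 0.1]
grip_width: 0.0851
finger_force: 0.0
```

{"op": "move_arm", "data": {
  "plan": [
    [[-0.1, -1, 0, 0, 0, 0, 1], [-0.1, -1, 0, 0, 0, 0, 1], [-0.1, -1, 0, 0, 0, 0, 1], [-0.1, -1, 0, 0, 0, 0, 1], [-0.1, -1, 0, 0, 0, 0, 1], [-0.1, -1, 0, 0, 0, 0, 1], [-0.1, -1, 0, 0, 0, 0, 1], [-0.1, -1, 0, 0, 0, 0, 1], [-0.1, -1, 0, 0, 0, 0, 1], [-0.1, -1, 0, 0, 0, 0, 1]]
  ]
}}

```text
clock: 13.9
position: [0.5574, -0.0212, 0.2252]
tool_rot: [3.142, 0.0, 3.109]
force: [-0.2, -0.3, -0.8]
grip_width: 0.0856
finger_force: 0.0
```

{"op": "move_arm", "data": {
  "plan": [
    [[-0.15, -1, 0.1, 0, 0, 0, 1], [-0.15, -1, 0.1, 0, 0, 0, 1], [-0.15, -1, 0.1, 0, 0, 0, 1], [-0.15, -1, 0.1, 0, 0, 0, 1], [-0.15, -1, 0.1, 0, 0, 0, 1], [-0.15, -1, 0.1, 0, 0, 0, 1], [-0.15, -1, 0.1, 0, 0, 0, 1], [-0.15, -1, 0.1, 0, 0, 0, 1], [-0.15, -1, 0.1, 0, 0, 0, 1], [-0.15, -0.85, 0.1, 0, 0, 0, 1]]
  ]
}}

```text
clock: 14.9
position: [0.5809, -0.2193, 0.2051]
tool_rot: [-3.141, -0.0, 3.109]
force: [0.0, 0.4, 1.3]
grip_width: 0.0852
finger_force: 0.0
```

```bash
cat >> h.py <<'E'
def jars(names=("scene","side","wrist"),tol=.005):
    F=[cam(n) for n in names]; B=[blobs(g,"orange",60) for g in F]; out=[]
    for a in B[0]:
        for b in B[1]:
            x,e=tri([ray(F[0],a[0]),ray(F[1],b[0])])
            if e<tol and .04<x[2]<.12:
                o=[np.round(x,4).tolist()]
                if len(F)>2:
                    c=min(B[2],key=lambda c:np.linalg.norm(c[0]-proj(F[2],x)),default=None)
                    if c is not None and np.linalg.norm(c[0]-proj(F[2],x))<40: o+=["wrist",np.round(onz(F[2],c[0],x[2]),4).tolist(),c[1][:4].tolist()]
                print(*o)
    return F
E
python3 - <<'E'
from h import *
F=jars(); cv2.imwrite("pics/w4.png",F[2]["color"][:,:,::-1]); print(observe()["position"])
E
```

```text
[0.5809, -0.2201, 0.0642] wrist [0.5802, -0.2199, 0.0642] [303, 206, 39, 41]
[0.4557, -0.2338, 0.0639] wrist [0.4509, -0.2341, 0.0639] [275, 35, 45, 53]
[0.5702, -0.3406, 0.066] wrist [0.5694, -0.3438, 0.066] [157, 197, 41, 43]
[0.4668, -0.3636, 0.0662] wrist [0.4623, -0.3665, 0.0662] [100, 59, 58, 51]
[ 0.5808983  -0.21874917  0.20486868]
```

View pics/w4.png

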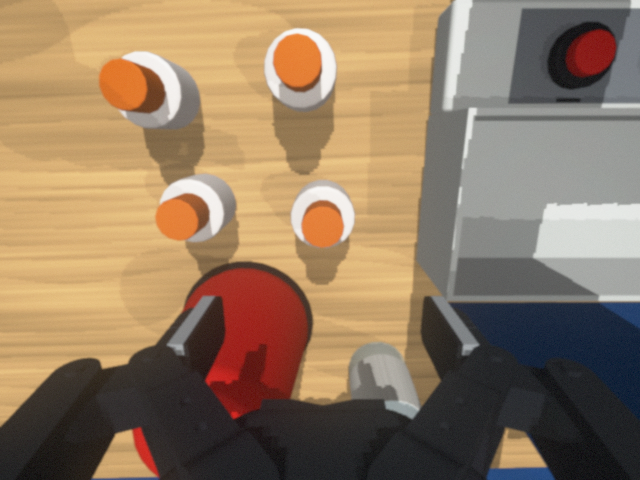

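All four caps are visible: the target at (322,224), others at (297,60), (181,216) and (125,84). The kettle base is close to the jars but farther out in x, so the descent is clear.

{"op": "move_arm", "data": {
  "plan": [
    [[0, 0, 1, 0, 0, 0, 1], [0, 0, 1, 0, 0, 0, 1], [0, 0, 1, 0, 0, 0, 1], [0, 0, 1, 0, 0, 0, 1], [0, 0, 1, 0, 0, 0, 1], [0, 0, 1, 0, 0, 0, 1], [0, 0, 0.8, 0, 0, 0, 1], [0, 0, 0.5, 0, 0, 0, 1], [0, 0, 0.2, 0, 0, 0, 1], [0, 0, 0, 0, 0, 0, 0.5]]
  ],
  "grip_force": 45
}}

```text
clock: 16.05
position: [0.5814, -0.2173, 0.055]
tool_rot: [3.142, -0.0, 3.11]
force: [-0.1, -0.2, 0.4]
grip_width: 0.0736
finger_force: 0.0
```

{"op": "move_arm", "data": {
  "plan": [
    [[0, 0, 0, 0, 0, 0, 0], [0, 0, 0, 0, 0, 0, -0.3], [0, 0, 0, 0, 0, 0, -0.6], [0, 0, 0, 0, 0, 0, -1], [0, 0, 0, 0, 0, 0, -1], [0, 0, 0, 0, 0, 0, -1], [0, 0, 0, 0, 0, 0, -1], [0, 0, 0, 0, 0, 0, -1], [0, 0, -0.2, 0, 0, 0, -1], [0, 0, -0.5, 0, 0, 0, -1]]
  ]
}}

```text
clock: 17.05
position: [0.5808, -0.217, 0.0689]
tool_rot: [3.141, -0.002, 3.11]
force: [-0.1, -0.2, -1.9]
grip_width: 0.0347
finger_force: 44.7
```

{"op": "move_arm", "data": {
  "plan": [
    [[0, 0, -1, 0, 0, 0, -1], [0, 0, -1, 0, 0, 0, -1], [0, 0, -1, 0, 0, 0, -1], [0, 0, -1, 0, 0, 0, -1], [0, 0.2, -1, 0, 0, 0, -1], [0, 0.6, -0.6, 0, 0, 0, -1], [0.05, 1, 0, 0, 0, 0, -1], [0.05, 1, 0, 0, 0, 0, -1], [0.05, 1, 0, 0, 0, 0, -1], [0.05, 1, 0, 0, 0, 0, -1]]
  ]
}}

```text
clock: 18.05
position: [0.5802, -0.1195, 0.1812]
tool_rot: [3.141, -0.0, 3.11]
force: [-0.4, 0.5, -2.6]
grip_width: 0.0346
finger_force: 45.0
```

{"op": "move_arm", "data": {
  "plan": [
    [[0.05, 1, 0, 0, 0, 0, -1], [0.05, 1, 0, 0, 0, 0, -1], [0.05, 1, 0, 0, 0, 0, -1], [0.05, 1, 0, 0, 0, 0, -1], [0.05, 1, 0, 0, 0, 0, -1], [0.05, 1, 0, 0, 0, 0, -1], [0.05, 1, 0, 0, 0, 0, -1], [0.05, 1, 0, 0, 0, 0, -1], [0.05, 1, 0, 0, 0, 0, -1], [0.05, 1, 0, 0, 0, 0, -1]]
  ]
}}

```text
clock: 19.05
position: [0.5763, 0.0806, 0.1812]
tool_rot: [3.141, -0.0, 3.11]
force: [0.6, -0.1, -1.7]
grip_width: 0.0348
finger_force: 45.0
```

{"op": "move_arm", "data": {
  "plan": [
    [[0.05, 1, 0, 0, 0, 0, -1], [0.05, 1, 0, 0, 0, 0, -1], [0.05, 1, 0, 0, 0, 0, -1], [0.05, 1, 0, 0, 0, 0, -1], [0.05, 1, 0, 0, 0, 0, -1], [0, 0.38, 0, 0, 0, 0, -1], [0, 0, 0, 0, 0, 0, -1], [0, 0, 0, 0, 0, 0, -1], [0, 0, 0, 0, 0, 0, -1], [0, 0, 0, 0, 0, 0, -1]]
  ]
}}

```text
clock: 20.05
position: [0.5754, 0.1857, 0.1812]
tool_rot: [-3.141, 0.0, 3.108]
force: [0.2, -0.7, -1.4]
grip_width: 0.0344
finger_force: 45.0
```

Run:
```python
from h import *
f=cam("wrist"); cv2.imwrite("pics/w5.png",f["color"][:,:,::-1]); s=observe(); print(s["position"],s["force"],s["finger_force"]); go([.575,.187,.064],3.107)
```

```text
[0.57540697 0.18591027 0.18120056] [-0.31773283  0.17541288 -2.70529253] 44.9727326631546
shift shares [0.023 0.054 5.86 ] rows>= 6.0
turn shares [-0.001  0.001  0.016]
```

View pics/w5.png

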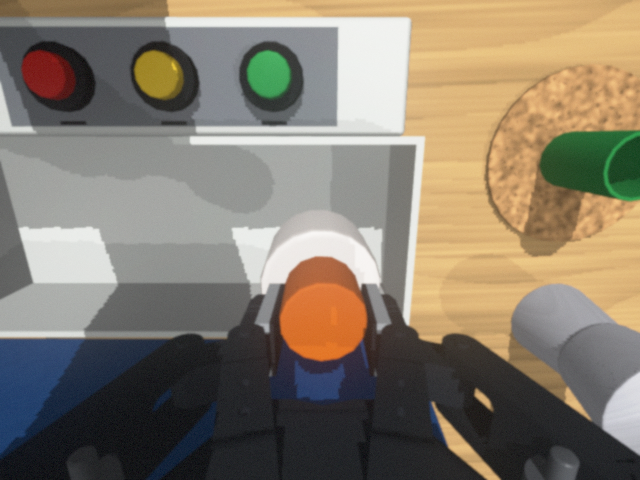

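The jar is held upright at (322,300), above the left end of the trough with clear margin to the end wall near (415,240).

{"op": "move_arm", "data": {
  "plan": [
    [[0, 0, 0.6, 0, 0, 0, -1], [0, 0, 0.9, 0, 0, 0, -1], [0, 0, 0.9, 0, 0, 0, -1], [0, 0, 0.9, 0, 0, 0, -1], [0, 0, 0.9, 0, 0, 0, -1], [0, 0, 0.8, 0, 0, 0, -1], [0, 0, 0.5, 0, 0, 0, -1], [0, 0, 0.3, 0, 0, 0, -1], [0, 0, 0.1, 0, 0, 0, -1], [0, 0, 0, 0, 0, 0, -1]]
  ]
}}

```text
clock: 21.1
position: [0.5755, 0.1866, 0.0633]
tool_rot: [3.142, 0.0, 3.11]
force: [-0.9, -0.2, -2.2]
grip_width: 0.0348
finger_force: 45.0
```

{"op": "move_arm", "data": {
  "plan": [
    [[0, 0, 0.07, 0, 0, 0, -1], [0, 0, 0.05, 0, 0, 0, -1], [0, 0, 0.05, 0, 0, 0, -1], [0, 0, 0, 0, 0, 0, -1], [0, 0, 0, 0, 0, 0, 0.1], [0, 0, 0, 0, 0, 0, 0.2], [0, 0, 0, 0, 0, 0, 0.3], [0, 0, 0, 0, 0, 0, 0.3], [0, 0, -0.3, 0, 0, 0, 0.3], [0, 0, -0.8, 0, 0, 0, 0.3]]
  ]
}}

```text
clock: 22.1
position: [0.5747, 0.1864, 0.0815]
tool_rot: [-3.141, -0.002, 3.11]
force: [0.7, 0.0, 0.9]
grip_width: 0.0554
finger_force: 0.0
```

{"op": "move_arm", "data": {
  "plan": [
    [[0, 0, -1, 0, 0, 0, 0.3], [0, 0, -1, 0, 0, 0, 0.3], [0, 0, -1, 0, 0, 0, 1], [0, 0, -1, 0, 0, 0, 1], [0.2, -0.6, -1, 0, 0, 0, 1], [0.3, -1, -0.5, 0, 0, 0, 1], [0.3, -1, 0, 0, 0, 0, 1], [0.3, -1, 0, 0, 0, 0, 1], [0.3, -1, 0, 0, 0, 0, 1], [0.3, -1, 0, 0, 0, 0, 1]]
  ]
}}

```text
clock: 23.1
position: [0.5373, 0.0746, 0.1923]
tool_rot: [3.141, 0.0, 3.109]
force: [1.2, 0.3, -0.1]
grip_width: 0.0853
finger_force: 0.0
```

{"op": "move_arm", "data": {
  "plan": [
    [[0.2, -1, 0, 0, 0, 0, 1], [0.2, -1, 0, 0, 0, 0, 1], [0.2, -1, 0, 0, 0, 0, 1], [0.2, -1, 0, 0, 0, 0, 1], [0.2, -1, 0, 0, 0, 0, 1], [0.2, -1, 0, 0, 0, 0, 1], [0.2, -1, 0, 0, 0, 0, 1], [0.2, -1, 0, 0, 0, 0, 1], [0.2, -1, 0, 0, 0, 0, 1], [0.2, -1, 0, 0, 0, 0, 1]]
  ]
}}

```text
clock: 24.1
position: [0.4908, -0.1239, 0.1922]
tool_rot: [3.141, 0.0, 3.109]
force: [0.2, -0.2, -0.7]
grip_width: 0.0852
finger_force: 0.0
```

{"op": "move_arm", "data": {
  "plan": [
    [[0.3, -1, 0, 0, 0, 0, 1], [0.3, -1, 0, 0, 0, 0, 1], [0.3, -1, 0, 0, 0, 0, 1], [0.3, -1, 0, 0, 0, 0, 1], [0.3, -1, 0, 0, 0, 0, 1], [0.08, -0.58, 0, 0, 0, 0, 1], [0, 0, 0, 0, 0, 0, 1], [0, 0, 0, 0, 0, 0, 1], [0, 0, 0, 0, 0, 0, 1], [0, 0, 0, 0, 0, 0, 1]]
  ]
}}

```text
clock: 25.1
position: [0.4565, -0.2325, 0.1917]
tool_rot: [3.141, -0.0, 3.111]
force: [-0.3, 0.7, -0.7]
grip_width: 0.085
finger_force: 0.0
```

Run:
```python
from h import *
jars(); print(observe()["position"]); go([.455,-.2338,.054],3.107)
```

```text
[0.4557, -0.234, 0.0638] wrist [0.456, -0.2341, 0.0638] [300, 207, 41, 45]
[0.5702, -0.3406, 0.0664] wrist [0.5803, -0.3329, 0.0664] [209, 349, 17, 25]
[0.4668, -0.3636, 0.0661] wrist [0.4673, -0.3678, 0.0661] [139, 224, 44, 46]
[ 0.45638595 -0.23295593  0.19166217]
shift shares [ 0.067 -0.045  6.883] rows>= 7.0
turn shares [ 0.001 -0.001  0.031]
```

{"op": "move_arm", "data": {
  "plan": [
    [[0, -0.05, 0.8, 0, 0, 0, 1], [0, 0, 1, 0, 0, 0, 1], [0, 0, 1, 0, 0, 0, 1], [0, 0, 1, 0, 0, 0, 1], [0, 0, 1, 0, 0, 0, 1], [0, 0, 1, 0, 0, 0, 1], [0, 0, 0.7, 0, 0, 0, 1], [0, 0, 0.35, 0, 0, 0, 1], [0, 0, 0, 0, 0, 0, 0.5], [0, 0, 0, 0, 0, 0, 0]]
  ]
}}

```text
clock: 26.25
position: [0.4565, -0.2346, 0.0552]
tool_rot: [-3.141, 0.001, 3.11]
force: [0.1, 0.2, 0.5]
grip_width: 0.0591
finger_force: 0.0
```

{"op": "move_arm", "data": {
  "plan": [
    [[0, 0, 0, 0, 0, 0, -0.3], [0, 0, 0, 0, 0, 0, -0.6], [0, 0, 0, 0, 0, 0, -1], [0, 0, 0, 0, 0, 0, -1], [0, 0, 0, 0, 0, 0, -1], [0, 0, 0, 0, 0, 0, -1], [0, 0, 0, 0, 0, 0, -1], [0, 0, -0.2, 0, 0, 0, -1], [0, 0, -0.5, 0, 0, 0, -1], [0, 0, -1, 0, 0, 0, -1]]
  ]
}}

```text
clock: 27.25
position: [0.4556, -0.2341, 0.0889]
tool_rot: [3.141, -0.002, 3.11]
force: [-0.3, -0.1, -1.8]
grip_width: 0.0345
finger_force: 45.3
```

{"op": "move_arm", "data": {
  "plan": [
    [[0, 0, -1, 0, 0, 0, -1], [0, 0, -1, 0, 0, 0, -1], [0, 0, -1, 0, 0, 0, -1], [0, 0.2, -1, 0, 0, 0, -1], [-0.3, 1, -0.6, 0, 0, 0, -1], [-0.3, 1, 0, 0, 0, 0, -1], [-0.3, 1, 0, 0, 0, 0, -1], [-0.3, 1, 0, 0, 0, 0, -1], [-0.3, 1, 0, 0, 0, 0, -1], [-0.3, 1, 0, 0, 0, 0, -1]]
  ]
}}

```text
clock: 28.25
position: [0.4962, -0.1108, 0.1815]
tool_rot: [3.142, 0.0, 3.109]
force: [0.9, 0.8, -2.0]
grip_width: 0.0344
finger_force: 45.4
```

{"op": "move_arm", "data": {
  "plan": [
    [[-0.3, 1, 0, 0, 0, 0, -1], [-0.3, 1, 0, 0, 0, 0, -1], [-0.3, 1, 0, 0, 0, 0, -1], [-0.3, 1, 0, 0, 0, 0, -1], [-0.3, 1, 0, 0, 0, 0, -1], [-0.3, 1, 0, 0, 0, 0, -1], [-0.3, 1, 0, 0, 0, 0, -1], [-0.3, 1, 0, 0, 0, 0, -1], [-0.3, 1, 0, 0, 0, 0, -1], [-0.3, 1, 0, 0, 0, 0, -1]]
  ]
}}

```text
clock: 29.25
position: [0.5626, 0.0872, 0.1815]
tool_rot: [3.142, 0.0, 3.11]
force: [0.6, -0.3, -1.9]
grip_width: 0.0348
finger_force: 45.4
```

{"op": "move_arm", "data": {
  "plan": [
    [[-0.3, 0.7, 0, 0, 0, 0, -1], [-0.16, 0.3, 0, 0, 0, 0, -1], [0, 0, 0, 0, 0, 0, -1], [0, 0, 0, 0, 0, 0, -1], [0, 0, 0, 0, 0, 0, -1], [0, 0, 0, 0, 0, 0, -1], [0, 0, 0, 0, 0, 0, -1], [0, 0, 0, 0, 0, 0, -1], [0, 0, 0, 0, 0, 0, -1], [0, 0, 0, 0, 0, 0, -1]]
  ]
}}

```text
clock: 30.25
position: [0.5723, 0.1061, 0.1807]
tool_rot: [-3.142, 0.0, 3.11]
force: [0.7, 0.7, -2.0]
grip_width: 0.0344
finger_force: 45.4
```

Run:
```python
from h import *
f=cam("wrist")
for b in blobs(f,"orange",100): print(b[0],b[1],onz(f,b[0],.069))
s=observe(); print(s["position"],s["force"],s["finger_force"]); go([.572,.107,.064],3.107)
cv2.imwrite("pics/w6.png",f["color"][:,:,::-1])
```

```text
[428.48589342 235.23746082] [ 406  214   44   43 1276] [0.57486605 0.19009204 0.069     ]
[322.61138211 326.63948897] [ 280  290   86   70 4305] [0.6534264  0.10446224 0.069     ]
[0.57233623 0.10608803 0.18069759] [ 0.62678066 -0.42213659 -1.7807872 ] 45.405110120773315
shift shares [0.018 0.045 5.835] rows>= 6.0
turn shares [-0.    -0.     0.025]
```

{"op": "move_arm", "data": {
  "plan": [
    [[0, 0, 0.6, 0, 0, 0, -1], [0, 0, 0.9, 0, 0, 0, -1], [0, 0, 0.9, 0, 0, 0, -1], [0, 0, 0.9, 0, 0, 0, -1], [0, 0, 0.9, 0, 0, 0, -1], [0, 0, 0.8, 0, 0, 0, -1], [0, 0, 0.5, 0, 0, 0, -1], [0, 0, 0.3, 0, 0, 0, -1], [0, 0, 0.1, 0, 0, 0, -1], [0, 0, 0, 0, 0, 0, -1]]
  ]
}}

```text
clock: 31.3
position: [0.5725, 0.1061, 0.0628]
tool_rot: [3.142, 0.0, 3.11]
force: [0.1, -0.6, -1.6]
grip_width: 0.0351
finger_force: 45.4
```

{"op": "move_arm", "data": {
  "plan": [
    [[0, 0, 0.07, 0, 0, 0, -1], [0, 0, 0.05, 0, 0, 0, -1], [0, 0, 0, 0, 0, 0, -1], [0, 0, 0, 0, 0, 0, -1], [0, 0, 0, 0, 0, 0, 0.1], [0, 0, 0, 0, 0, 0, 0.2], [0, 0, 0, 0, 0, 0, 0.25], [0, 0, 0, 0, 0, 0, 0.25], [0, 0, -0.3, 0, 0, 0, 0.25], [0, 0, -0.8, 0, 0, 0, 0.25]]
  ]
}}

```text
clock: 32.3
position: [0.5716, 0.1059, 0.0819]
tool_rot: [-3.141, -0.002, 3.11]
force: [-0.2, -0.1, -0.6]
grip_width: 0.0539
finger_force: 0.0
```

{"op": "move_arm", "data": {
  "plan": [
    [[0, 0, -1, 0, 0, 0, 0.25], [0, 0, -1, 0, 0, 0, 0.25], [0, 0, -1, 0, 0, 0, 1], [0, 0, -1, 0, 0, 0, 1], [0, -0.6, -1, 0, 0, 0, 1], [0, -1, -0.5, 0, 0, 0, 1], [0, -1, 0, 0, 0, 0, 1], [0, -1, 0, 0, 0, 0, 1], [0, -1, 0, 0, 0, 0, 1], [0, -1, 0, 0, 0, 0, 1]]
  ]
}}

```text
clock: 33.3
position: [0.5683, -0.0079, 0.1922]
tool_rot: [-3.141, -0.0, 3.109]
force: [0.1, -0.0, -0.4]
grip_width: 0.0854
finger_force: 0.0
```

{"op": "move_arm", "data": {
  "plan": [
    [[-0.04, -1, 0, 0, 0, 0, 1], [-0.04, -1, 0, 0, 0, 0, 1], [-0.04, -1, 0, 0, 0, 0, 1], [-0.04, -1, 0, 0, 0, 0, 1], [-0.04, -1, 0, 0, 0, 0, 1], [-0.04, -1, 0, 0, 0, 0, 1], [-0.04, -1, 0, 0, 0, 0, 1], [-0.04, -1, 0, 0, 0, 0, 1], [-0.04, -1, 0, 0, 0, 0, 1], [-0.04, -1, 0, 0, 0, 0, 1]]
  ]
}}

```text
clock: 34.3
position: [0.5695, -0.208, 0.1922]
tool_rot: [-3.141, -0.001, 3.109]
force: [0.8, -0.3, 0.2]
grip_width: 0.0855
finger_force: 0.0
```

{"op": "move_arm", "data": {
  "plan": [
    [[-0.04, -1, 0, 0, 0, 0, 1], [-0.04, -1, 0, 0, 0, 0, 1], [-0.04, -1, 0, 0, 0, 0, 1], [-0.04, -1, 0, 0, 0, 0, 1], [-0.04, -1, 0, 0, 0, 0, 1], [-0.04, -1, 0, 0, 0, 0, 1], [-0.04, -0.7, 0, 0, 0, 0, 1], [0, 0, 0, 0, 0, 0, 1], [0, 0, 0, 0, 0, 0, 1], [0, 0, 0, 0, 0, 0, 1]]
  ]
}}

```text
clock: 35.3
position: [0.5718, -0.3392, 0.1922]
tool_rot: [3.141, -0.0, 3.11]
force: [-0.1, 0.7, -0.0]
grip_width: 0.0854
finger_force: 0.0
```

Run:
```python
from h import *
jars(); print(observe()["position"]); go([.570,-.341,.054],3.107)
```

```text
[0.5701, -0.3407, 0.0664] wrist [0.5694, -0.3396, 0.0664] [301, 206, 41, 44]
[0.4672, -0.3635, 0.0652] wrist [0.4633, -0.3632, 0.0652] [260, 63, 48, 53]
[ 0.57187838 -0.33939313  0.1923916 ]
shift shares [ 0.092 -0.085  6.92 ] rows>= 7.0
turn shares [0.002 0.001 0.034]
```

{"op": "move_arm", "data": {
  "plan": [
    [[0.09, -0.05, 0.8, 0, 0, 0, 1], [0, 0, 1, 0, 0, 0, 1], [0, 0, 1, 0, 0, 0, 1], [0, 0, 1, 0, 0, 0, 1], [0, 0, 1, 0, 0, 0, 1], [0, 0, 1, 0, 0, 0, 1], [0, 0, 0.7, 0, 0, 0, 1], [0, 0, 0.4, 0, 0, 0, 1], [0, 0, 0, 0, 0, 0, 0.5], [0, 0, 0, 0, 0, 0, 0]]
  ]
}}

```text
clock: 36.45
position: [0.5702, -0.3412, 0.0549]
tool_rot: [-3.141, 0.001, 3.11]
force: [-0.2, 0.4, 0.6]
grip_width: 0.0591
finger_force: 0.0
```

{"op": "move_arm", "data": {
  "plan": [
    [[0, 0, 0, 0, 0, 0, -0.3], [0, 0, 0, 0, 0, 0, -0.6], [0, 0, 0, 0, 0, 0, -1], [0, 0, 0, 0, 0, 0, -1], [0, 0, 0, 0, 0, 0, -1], [0, 0, 0, 0, 0, 0, -1], [0, 0, 0, 0, 0, 0, -1], [0, 0, -0.2, 0, 0, 0, -1], [0, 0, -0.5, 0, 0, 0, -1], [0, 0, -1, 0, 0, 0, -1]]
  ]
}}

```text
clock: 37.45
position: [0.5692, -0.3407, 0.0883]
tool_rot: [3.141, -0.002, 3.11]
force: [-0.2, -0.2, -1.5]
grip_width: 0.0349
finger_force: 45.1
```

Run:
```python
from h import *
S=cam("scene"); D=cam("side"); s=observe(); print(s["position"],s["grip_width"],s["finger_force"])
cv2.imwrite("pics/w7.png",np.hstack([S["color"][100:440,150:500],D["color"][150:490,140:540][:330].repeat(1,0) if 0 else cv2.resize(D["color"][140:480,140:590],(450,340))])[:,:,::-1])
```

```text
[ 0.57096611 -0.3419515   0.0912903 ] 0.03448349224667333 45.19416868686676
```

View pics/w7.png

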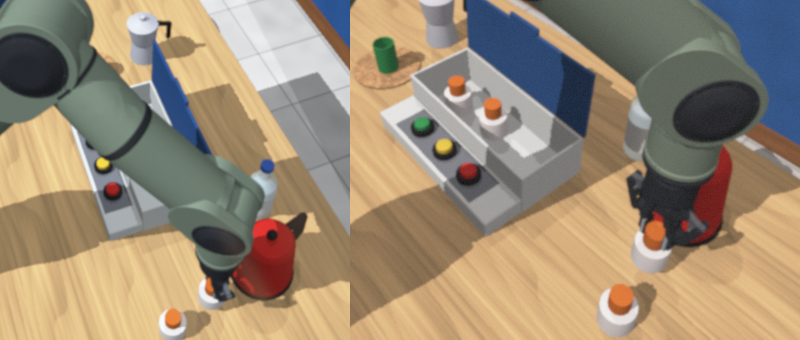

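Both placed jars stand in the trough (side view, caps at about 457,85 and 492,107), the beaker is on its mat, and the third jar is in the gripper, clear of the kettle.

{"op": "move_arm", "data": {
  "plan": [
    [[0, 0, -1, 0, 0, 0, -1], [0, 0, -1, 0, 0, 0, -1], [0, 0, -1, 0, 0, 0, -1], [0, 0.4, -1, 0, 0, 0, -1], [0.04, 1, -0.6, 0, 0, 0, -1], [0.04, 1, 0, 0, 0, 0, -1], [0.04, 1, 0, 0, 0, 0, -1], [0.04, 1, 0, 0, 0, 0, -1], [0.04, 1, 0, 0, 0, 0, -1], [0.04, 1, 0, 0, 0, 0, -1]]
  ]
}}

```text
clock: 38.55
position: [0.569, -0.2121, 0.1802]
tool_rot: [3.142, -0.0, 3.11]
force: [0.6, 0.6, -2.9]
grip_width: 0.0348
finger_force: 45.3
```

{"op": "move_arm", "data": {
  "plan": [
    [[0.03, 1, 0, 0, 0, 0, -1], [0.03, 1, 0, 0, 0, 0, -1], [0.03, 1, 0, 0, 0, 0, -1], [0.03, 1, 0, 0, 0, 0, -1], [0.03, 1, 0, 0, 0, 0, -1], [0.03, 1, 0, 0, 0, 0, -1], [0.03, 1, 0, 0, 0, 0, -1], [0.03, 1, 0, 0, 0, 0, -1], [0.03, 1, 0, 0, 0, 0, -1], [0.03, 1, 0, 0, 0, 0, -1]]
  ]
}}

```text
clock: 39.55
position: [0.5694, -0.0121, 0.1803]
tool_rot: [3.142, 0.0, 3.11]
force: [0.9, 0.5, -1.6]
grip_width: 0.0348
finger_force: 45.3
```

{"op": "move_arm", "data": {
  "plan": [
    [[0.03, 1, 0, 0, 0, 0, -1], [0.03, 0.7, 0, 0, 0, 0, -1], [0, 0.3, 0, 0, 0, 0, -1], [0, 0, 0, 0, 0, 0, -1], [0, 0, 0, 0, 0, 0, -1], [0, 0, 0, 0, 0, 0, -1], [0, 0, 0, 0, 0, 0, -1], [0, 0, 0, 0, 0, 0, -1], [0, 0, 0, 0, 0, 0, -1], [0, 0, 0, 0, 0, 0, -1]]
  ]
}}

```text
clock: 40.55
position: [0.5696, 0.027, 0.1803]
tool_rot: [-3.142, -0.0, 3.11]
force: [-0.1, -0.3, -1.5]
grip_width: 0.0347
finger_force: 45.3
```

Run:
```python
from h import *
f=cam("wrist")
for b in blobs(f,"orange",100): print(b[0],b[1],onz(f,b[0],.069))
s=observe(); print(s["position"],s["force"],s["finger_force"]); go([.570,.027,.064],3.107)
```

```text
[533.0284058 234.4115942] [ 511  209   47   49 1725] [0.57401642 0.19254642 0.069     ]
[395.02325581 255.38953488] [383 234  28  42 688] [0.58789464 0.08522734 0.069     ]
[322.54198783 324.37322515] [ 280  286   86   76 4930] [0.64822385 0.02543668 0.069     ]
[0.56961509 0.02708073 0.18029451] [ 0.70759995  0.02467087 -1.31059438] 45.30997931957245
shift shares [-1.900e-02 -3.000e-03  5.815e+00] rows>= 6.0
turn shares [-0.     0.     0.024]
```

Run:
```python
from h import *
f=cam("wrist"); cv2.imwrite("pics/w8.png",f["color"][:,:,::-1]); print(proj(f,[.572,.107,.085]),proj(f,[.575,.187,.085]))
```

```text
[429.60741225 241.51266822] [538.14563471 241.97975032]
```

View pics/w8.png

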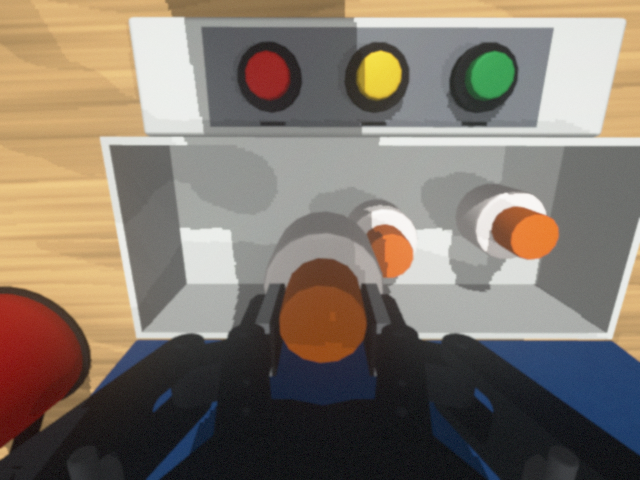

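Jar two was knocked aside: its cap is now near (391,251), but (430,241) was expected, so it moved about 28 mm to the right. I put the held jar in the far right slot instead and will then shift jar two back.

{"op": "move_arm", "data": {
  "plan": [
    [[0, -1, 0, 0, 0, 0, -1], [0, -1, 0, 0, 0, 0, -1], [0, -1, 0, 0, 0, 0, -1], [0, -1, 0.4, 0, 0, 0, -1], [0, 0, 0.9, 0, 0, 0, -1], [0, 0, 0.9, 0, 0, 0, -1], [0, 0, 0.9, 0, 0, 0, -1], [0, 0, 0.9, 0, 0, 0, -1], [0, 0, 0.9, 0, 0, 0, -1], [0, 0, 0.5, 0, 0, 0, -1]]
  ]
}}

```text
clock: 41.65
position: [0.5666, -0.0528, 0.071]
tool_rot: [-3.142, -0.001, 3.11]
force: [0.3, -0.5, -2.0]
grip_width: 0.0347
finger_force: 45.4
```

{"op": "move_arm", "data": {
  "plan": [
    [[0, 0, 0.3, 0, 0, 0, -1], [0, 0, 0.1, 0, 0, 0, -1], [0, 0, 0.08, 0, 0, 0, -1], [0, 0, 0.05, 0, 0, 0, -1], [0, 0, 0, 0, 0, 0, -1], [0, 0, 0, 0, 0, 0, 0.1], [0, 0, 0, 0, 0, 0, 0.25], [0, 0, 0, 0, 0, 0, 0.25], [0, 0, 0, 0, 0, 0, 0.25], [0, 0, -0.5, 0, 0, 0, 0.25]]
  ]
}}

```text
clock: 42.65
position: [0.5664, -0.0528, 0.0712]
tool_rot: [-3.142, -0.002, 3.11]
force: [0.4, -0.5, 0.2]
grip_width: 0.0532
finger_force: 0.0
```

{"op": "move_arm", "data": {
  "plan": [
    [[0, 0, -1, 0, 0, 0, 0.25], [0, 0, -1, 0, 0, 0, 0.25], [0, 0, -1, 0, 0, 0, 0.6], [0, 0, -1, 0, 0, 0, 1], [-0.2, 1, -1, 0, 0, 0, 1], [-0.3, 1, -0.8, 0, 0, 0, 1], [-0.2, 1, 0, 0, 0, 0, 1], [0, 1, 0, 0, 0, 0, 1], [0, 1, 0, 0, 0, 0, 1], [0, 1, 0, 0, 0, 0, 1]]
  ]
}}

```text
clock: 43.65
position: [0.5848, 0.0674, 0.1885]
tool_rot: [3.141, 0.0, 3.109]
force: [0.2, -0.7, 0.8]
grip_width: 0.0853
finger_force: 0.0
```

Run:
```python
from h import *
HS["orange"]=((4,150,70),(15,255,255))
F=jars(("wrist","side")); print(observe()["position"])
for b in blobs(F[0],"orange",100): print(b[0],b[1],onz(F[0],b[0],.072))
```

```text
[0.5739, 0.189, 0.0682]
[0.5655, -0.0531, 0.0723]
[0.5868, 0.0808, 0.0667]
[0.5847894  0.06969163 0.18824347]
[475.18971061 212.50214362] [ 449  189   53   49 1866] [0.57152714 0.18841426 0.072     ]
[166.51278689 215.72327869] [ 144  193   47   45 1525] [ 0.56608016 -0.05353022  0.072     ]
[337.9279476  233.38573508] [ 318  208   40   48 1374] [0.58497566 0.08069001 0.072     ]
[ 17.96014493 300.17753623] [  0 285  41  36 276] [ 0.63493864 -0.19177171  0.072     ]
```

{"op": "move_arm", "data": {
  "plan": [
    [[-0.08, 0.57, 0.5, 0, 0, 0, 1], [0, 0, 1, 0, 0, 0, 1], [0, 0, 1, 0, 0, 0, 1], [0, 0, 1, 0, 0, 0, 1], [0, 0, 1, 0, 0, 0, 1], [0, 0, 0.9, 0, 0, 0, 1], [0, 0, 0.6, 0, 0, 0, 1], [0, 0, 0.35, 0, 0, 0, 1], [0, 0, 0, 0, 0, 0, 0.5], [0, 0, 0, 0, 0, 0, 0]]
  ]
}}

```text
clock: 44.75
position: [0.5871, 0.0779, 0.0612]
tool_rot: [3.142, 0.001, 3.109]
force: [0.2, 0.5, -0.1]
grip_width: 0.0589
finger_force: 0.0
```

{"op": "move_arm", "data": {
  "plan": [
    [[0, 0, 0, 0, 0, 0, -0.3], [0, 0, 0, 0, 0, 0, -0.6], [0, 0, 0, 0, 0, 0, -1], [0, 0, 0, 0, 0, 0, -1], [0, 0, 0, 0, 0, 0, -1], [0, 0, 0, 0, 0, 0, -1], [0, 0, 0, 0, 0, 0, -1], [0, 0, -0.2, 0, 0, 0, -1], [0, 0, -0.3, 0, 0, 0, -1], [0, 0, 0, 0, 0, 0, -1]]
  ]
}}

```text
clock: 45.75
position: [0.5873, 0.0781, 0.0717]
tool_rot: [3.141, 0.001, 3.11]
force: [0.7, 0.0, -2.2]
grip_width: 0.0349
finger_force: 45.2
```

{"op": "move_arm", "data": {
  "plan": [
    [[0.2, 0.35, 0, 0, 0, 0, -1], [0.2, 0.4, 0, 0, 0, 0, -1], [0.2, 0.4, 0, 0, 0, 0, -1], [0.17, 0.28, 0, 0, 0, 0, -1], [0, 0, 0.2, 0, 0, 0, -1], [0, 0, 0.15, 0, 0, 0, -1], [0, 0, 0.1, 0, 0, 0, -1], [0, 0, 0.04, 0, 0, 0, -1], [0, 0, 0, 0, 0, 0, -1], [0, 0, 0, 0, 0, 0, 0.1]]
  ]
}}

```text
clock: 46.75
position: [0.5727, 0.1066, 0.0611]
tool_rot: [3.142, 0.001, 3.109]
force: [0.2, -0.5, -0.3]
grip_width: 0.0468
finger_force: 0.0
```

{"op": "move_arm", "data": {
  "plan": [
    [[0, 0, 0, 0, 0, 0, 0.2], [0, 0, 0, 0, 0, 0, 0.25], [0, 0, 0, 0, 0, 0, 0.25], [0, 0, 0, 0, 0, 0, 0.25], [0, 0, -0.4, 0, 0, 0, 0.25], [0, 0, -1, 0, 0, 0, 0.25], [0, 0, -1, 0, 0, 0, 0.25], [0, 0, -1, 0, 0, 0, 0.6], [0, 0, -1, 0, 0, 0, 1], [0, 0, -1, 0, 0, 0, 1]]
  ]
}}

```text
clock: 47.75
position: [0.5723, 0.107, 0.1704]
tool_rot: [3.141, 0.0, 3.11]
force: [-0.1, 0.2, -1.1]
grip_width: 0.0851
finger_force: 0.0
```

{"op": "move_arm", "data": {
  "plan": [
    [[0, -1, -1, 0, 0, 0, 1], [0.23, -1, 0, 0, 0, 0, 1], [0.23, -1, 0, 0, 0, 0, 1], [0.23, -1, 0, 0, 0, 0, 1], [0.23, -1, 0, 0, 0, 0, 1], [0.23, -1, 0, 0, 0, 0, 1], [0.23, -1, 0, 0, 0, 0, 1], [0.23, -1, 0, 0, 0, 0, 1], [0.23, -1, 0, 0, 0, 0, 1], [0.23, -1, 0, 0, 0, 0, 1]]
  ]
}}

```text
clock: 48.75
position: [0.5243, -0.0924, 0.1895]
tool_rot: [3.142, 0.001, 3.11]
force: [-0.5, -0.0, 0.1]
grip_width: 0.0852
finger_force: 0.0
```

Run:
```python
from h import *
HS["orange"]=((4,150,70),(15,255,255))
F=jars(("wrist","side")); go([.467,-.3635,.19],3.11); print(observe()["position"])
```

```text
[0.4713, -0.3582, 0.0466]
[0.5625, 0.0964, 0.083]
[0.5683, -0.0508, 0.0684]
shift shares [ 2.3620e+00 -1.3555e+01 -8.0000e-03] rows>= 14.0
turn shares [-0.008  0.004 -0.037]
[ 0.5238345  -0.09423845  0.1896359 ]
```

{"op": "move_arm", "data": {
  "plan": [
    [[0.17, -1, 0, 0, 0, 0, 1], [0.17, -1, 0, 0, 0, 0, 1], [0.17, -1, 0, 0, 0, 0, 1], [0.17, -1, 0, 0, 0, 0, 1], [0.17, -1, 0, 0, 0, 0, 1], [0.17, -1, 0, 0, 0, 0, 1], [0.17, -1, 0, 0, 0, 0, 1], [0.17, -1, 0, 0, 0, 0, 1], [0.17, -1, 0, 0, 0, 0, 1], [0.17, -1, 0, 0, 0, 0, 1]]
  ]
}}

```text
clock: 49.85
position: [0.4844, -0.2906, 0.1894]
tool_rot: [3.142, 0.0, 3.11]
force: [0.3, -0.8, 0.7]
grip_width: 0.0853
finger_force: 0.0
```

{"op": "move_arm", "data": {
  "plan": [
    [[0.17, -1, 0, 0, 0, 0, 1], [0.17, -1, 0, 0, 0, 0, 1], [0.17, -1, 0, 0, 0, 0, 1], [0.15, -0.5, 0, 0, 0, 0, 1], [0, 0, 0, 0, 0, 0, 1], [0, 0, 0, 0, 0, 0, 1], [0, 0, 0, 0, 0, 0, 1], [0, 0, 0, 0, 0, 0, 1], [0, 0, 0, 0, 0, 0, 1], [0, 0, 0, 0, 0, 0, 1]]
  ]
}}

```text
clock: 50.85
position: [0.4689, -0.3595, 0.1889]
tool_rot: [3.142, 0.0, 3.11]
force: [0.0, -0.1, 0.0]
grip_width: 0.0852
finger_force: 0.0
```

Run:
```python
from h import *
F=jars(("scene","side","wrist")); jars(("wrist","side"));go([.467,-.3635,.054],3.11); print(observe()["position"],observe()["qpos"])
```

```text
[0.5738, 0.1858, 0.0699]
[0.5782, 0.1202, 0.0573]
[0.4656, -0.3644, 0.0683] wrist [0.4662, -0.3625, 0.0683] [297, 206, 42, 46]
[0.4682, -0.3628, 0.0616]
shift shares [ 0.084 -0.185  6.745] rows>= 7.0
turn shares [-0.     0.    -0.004]
[ 0.46879037 -0.35985284  0.1889019 ] [ 0.27918233  0.5482894   0.39837577  1.75098701 -0.2621495   0.89489327
  2.32914197]
```

{"op": "move_arm", "data": {
  "plan": [
    [[0.08, -0.15, 0.6, 0, 0, 0, 1], [0, 0, 1, 0, 0, 0, 1], [0, 0, 1, 0, 0, 0, 1], [0, 0, 1, 0, 0, 0, 1], [0, 0, 1, 0, 0, 0, 1], [0, 0, 1, 0, 0, 0, 1], [0, 0, 0.7, 0, 0, 0, 1], [0, 0, 0.4, 0, 0, 0, 1], [0, 0, 0, 0, 0, 0, 0.5], [0, 0, 0, 0, 0, 0, 0]]
  ]
}}

```text
clock: 52.1
position: [0.4672, -0.3631, 0.0553]
tool_rot: [-3.141, 0.0, 3.109]
force: [1.0, -1.0, 0.6]
grip_width: 0.0585
finger_force: 0.0
```

{"op": "move_arm", "data": {
  "plan": [
    [[0, 0, 0, 0, 0, 0, -0.3], [0, 0, 0, 0, 0, 0, -0.6], [0, 0, 0, 0, 0, 0, -1], [0, 0, 0, 0, 0, 0, -1], [0, 0, 0, 0, 0, 0, -1], [0, 0, 0, 0, 0, 0, -1], [0, 0, 0, 0, 0, 0, -1], [0, 0, -0.2, 0, 0, 0, -1], [0, 0, -0.5, 0, 0, 0, -1], [0, 0, -1, 0, 0, 0, -1]]
  ]
}}

```text
clock: 53.1
position: [0.4666, -0.3624, 0.089]
tool_rot: [3.141, -0.001, 3.11]
force: [-0.4, -0.2, -0.7]
grip_width: 0.0348
finger_force: 45.2
```

{"op": "move_arm", "data": {
  "plan": [
    [[0, 0, -1, 0, 0, 0, -1], [0, 0, -1, 0, 0, 0, -1], [0, 0, -1, 0, 0, 0, -1], [0, 0.65, -1, 0, 0, 0, -1], [-0.2, 1, -0.6, 0, 0, 0, -1], [-0.2, 1, 0, 0, 0, 0, -1], [-0.2, 1, 0, 0, 0, 0, -1], [-0.2, 1, 0, 0, 0, 0, -1], [-0.2, 1, 0, 0, 0, 0, -1], [-0.2, 1, 0, 0, 0, 0, -1]]
  ]
}}

```text
clock: 54.1
position: [0.4954, -0.2298, 0.1817]
tool_rot: [-3.142, 0.001, 3.11]
force: [0.2, 0.1, -2.2]
grip_width: 0.0347
finger_force: 45.4
```

{"op": "move_arm", "data": {
  "plan": [
    [[-0.26, 1, 0, 0, 0, 0, -1], [-0.26, 1, 0, 0, 0, 0, -1], [-0.26, 1, 0, 0, 0, 0, -1], [-0.26, 1, 0, 0, 0, 0, -1], [-0.26, 1, 0, 0, 0, 0, -1], [-0.26, 1, 0, 0, 0, 0, -1], [-0.26, 1, 0, 0, 0, 0, -1], [-0.26, 1, 0, 0, 0, 0, -1], [-0.26, 1, 0, 0, 0, 0, -1], [-0.26, 1, 0, 0, 0, 0, -1]]
  ]
}}

```text
clock: 55.1
position: [0.5538, -0.0316, 0.1817]
tool_rot: [3.141, 0.001, 3.11]
force: [0.6, 0.1, -2.5]
grip_width: 0.0347
finger_force: 45.4
```

{"op": "move_arm", "data": {
  "plan": [
    [[-0.26, 1, 0, 0, 0, 0, -1], [-0.26, 1, 0, 0, 0, 0, -1], [-0.2, 0.7, 0, 0, 0, 0, -1], [0, 0.3, 0, 0, 0, 0, -1], [0, 0, 0, 0, 0, 0, -1], [0, 0, 0, 0, 0, 0, -1], [0, 0, 0, 0, 0, 0, -1], [0, 0, 0, 0, 0, 0, -1], [0, 0, 0, 0, 0, 0, -1], [0, 0, 0, 0, 0, 0, -1]]
  ]
}}

```text
clock: 56.1
position: [0.57, 0.0269, 0.1809]
tool_rot: [-3.142, -0.0, 3.109]
force: [0.3, 0.0, -3.1]
grip_width: 0.0347
finger_force: 45.4
```

Run:
```python
from h import *
f=cam("wrist"); cv2.imwrite("pics/w9.png",f["color"][:,:,::-1])
HS["orange"]=((4,150,70),(15,255,255))
for b in blobs(f,"orange",100): print(b[0],b[1],onz(f,b[0],.069))
s=observe(); print(s["position"],s["force"],s["finger_force"]); go([.570,.027,.064],3.107)
```

```text
[426.27340032 231.49444738] [ 402  206   50   51 1891] [0.56946459 0.10905985 0.069     ]
[526.63039797 231.42040644] [ 494  207   64   51 2362] [0.57201119 0.18744903 0.069     ]
[216.42979003 236.15616798] [ 194  215   46   44 1524] [ 0.56780082 -0.055397    0.069     ]
[321.92051843 315.56433479] [ 279  264   88   98 6404] [0.64053136 0.02501785 0.069     ]
[ 58.23971377 333.74239714] [   0  293   83   96 1118] [ 0.65057129 -0.20236363  0.069     ]
[0.56997217 0.02693471 0.18088726] [-0.53481099 -0.01782888 -1.88205629] 45.38044095039368
shift shares [-2.000e-03  4.000e-03  5.844e+00] rows>= 6.0
turn shares [-0.001 -0.     0.023]
```

View pics/w9.png

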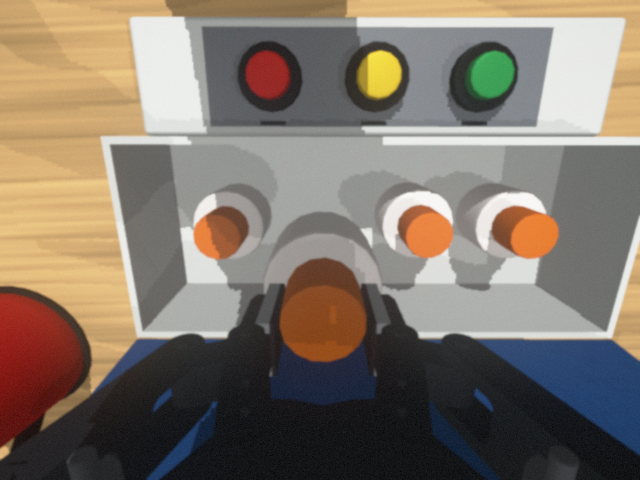

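Three jars stand in their places (caps at 217,234; 427,231; 526,231), and the fourth hangs over the free gap. I lower it.

{"op": "move_arm", "data": {
  "plan": [
    [[0, 0, 0.6, 0, 0, 0, -1], [0, 0, 0.9, 0, 0, 0, -1], [0, 0, 0.9, 0, 0, 0, -1], [0, 0, 0.9, 0, 0, 0, -1], [0, 0, 0.9, 0, 0, 0, -1], [0, 0, 0.8, 0, 0, 0, -1], [0, 0, 0.5, 0, 0, 0, -1], [0, 0, 0.3, 0, 0, 0, -1], [0, 0, 0.1, 0, 0, 0, -1], [0, 0, 0, 0, 0, 0, -1]]
  ]
}}

```text
clock: 57.15
position: [0.5701, 0.0271, 0.063]
tool_rot: [-3.142, 0.0, 3.11]
force: [-0.3, 0.0, -2.1]
grip_width: 0.0347
finger_force: 45.4
```

{"op": "move_arm", "data": {
  "plan": [
    [[0, 0, 0.07, 0, 0, 0, -1], [0, 0, 0.05, 0, 0, 0, -1], [0, 0, 0, 0, 0, 0, -1], [0, 0, 0, 0, 0, 0, -1], [0, 0, 0, 0, 0, 0, 0.1], [0, 0, 0, 0, 0, 0, 0.2], [0, 0, 0, 0, 0, 0, 0.25], [0, 0, 0, 0, 0, 0, 0.25], [0, 0, -0.3, 0, 0, 0, 0.25], [0, 0, -0.8, 0, 0, 0, 0.25]]
  ]
}}

```text
clock: 58.15
position: [0.5693, 0.027, 0.0821]
tool_rot: [-3.141, -0.002, 3.11]
force: [0.0, -0.3, -0.1]
grip_width: 0.0535
finger_force: 0.0
```

{"op": "move_arm", "data": {
  "plan": [
    [[0, 0, -1, 0, 0, 0, 0.25], [0, 0, -1, 0, 0, 0, 0.25], [0, 0, -1, 0, 0, 0, 0.25], [0, 0, -1, 0, 0, 0, 0.25], [0, 0, -1, 0, 0, 0, 0], [0.6, 0, -1, 0, 0, 0, -0.5], [1, 0, -1, 0, 0, 0, -1], [1, 0, -1, 0, 0, 0, -1], [0, 0, -1, 0, 0, 0, -1], [0, 0, -1, 0, 0, 0, -1]]
  ]
}}

```text
clock: 59.15
position: [0.5175, 0.0288, 0.284]
tool_rot: [3.141, 0.0, 3.11]
force: [0.7, 0.1, 0.2]
grip_width: -0.0002
finger_force: 0.0
```

Run:
```python
from h import *
f=cam("wrist"); D=cam("side"); print(observe()["position"])
cv2.imwrite("pics/w10.png",np.hstack([cv2.resize(f["color"],(400,300)),D["color"][100:400,100:500]])[:,:,::-1])
```

```text
[0.51882471 0.0287203  0.28518794]
```

View pics/w10.png

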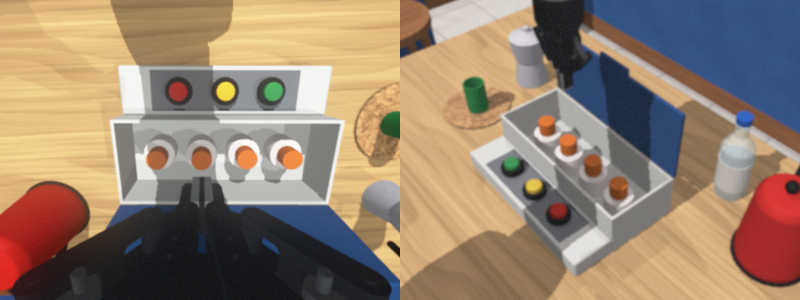

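All four jars are upright in the trough (wrist crop caps at 157, 201, 246 and 291, row 158), and the beaker is on the mat. Next I take the shut fingers over and behind the lid, then draw it round its arc.

{"op": "move_arm", "data": {
  "plan": [
    [[0, 0, -1, 0, 0, 0, -1], [-0.5, 0.2, -0.8, 0, 0, 0, -1], [-1, 0.2, 0, 0, 0, 0, -1], [-1, 0.2, 0, 0, 0, 0, -1], [-1, 0.2, 0, 0, 0, 0, -1], [-1, 0.2, 0, 0, 0, 0, -1], [-1, 0.2, 0, 0, 0, 0, -1], [-1, 0.2, 0, 0, 0, 0, -1], [-1, 0.2, 0, 0, 0, 0, -1], [-1, 0.2, 0, 0, 0, 0, -1]]
  ]
}}

```text
clock: 60.25
position: [0.6896, 0.0594, 0.3179]
tool_rot: [-3.141, -0.001, 3.11]
force: [-0.3, 0.1, 0.2]
grip_width: 0.0002
finger_force: 0.0
```

{"op": "move_arm", "data": {
  "plan": [
    [[-1, 0.2, 0, 0, 0, 0, -1], [-1, 0, 0, 0, 0, 0, -1], [-0.5, 0, 0, 0, 0, 0, -1], [0, 0, 0, 0, 0, 0, -1], [0, 0, 0, 0, 0, 0, -1], [0, 0, 0, 0, 0, 0, -1], [0, 0, 0, 0, 0, 0, -1], [0, 0, 0, 0, 0, 0, -1], [0, 0, 0, 0, 0, 0, -1], [0, 0, 0, 0, 0, 0, -1]]
  ]
}}

```text
clock: 61.25
position: [0.7391, 0.0618, 0.3186]
tool_rot: [3.141, 0.0, 3.11]
force: [0.1, -0.8, -1.4]
grip_width: -0.0002
finger_force: 0.0
```

Run:
```python
from h import *
f=cam("wrist"); D=cam("side"); print(observe()["position"])
cv2.imwrite("pics/w11.png",np.hstack([cv2.resize(f["color"],(400,300)),D["color"][60:360,150:550]])[:,:,::-1])
```

```text
[0.73915517 0.06173732 0.31852155]
```

View pics/w11.png

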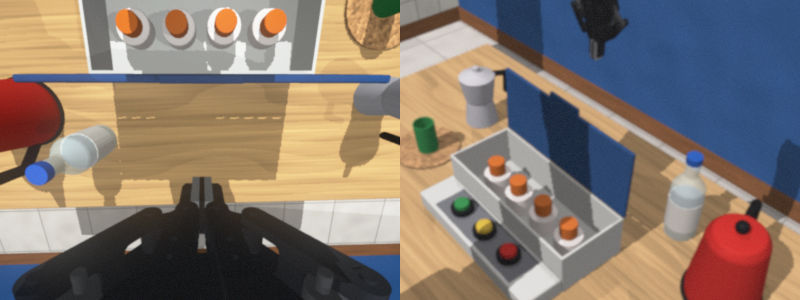

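The lid is seen edge-on, about vertical (wrist crop row 78), and the fingertips are well behind it. The bottle and kettle are clear.

{"op": "move_arm", "data": {
  "plan": [
    [[0, 0, 1, 0, 0, 0, -1], [0, 0, 1, 0, 0, 0, -1], [0, 0, 1, 0, 0, 0, -1], [0, 0, 1, 0, 0, 0, -1], [0, 0, 0.9, 0, 0, 0, -1], [0.6, 0, 0, 0, 0, 0, -1], [0.8, 0, 0, 0, 0, 0, -1], [0.8, 0, 0, 0, 0, 0, -1], [0.4, 0, 0, 0, 0, 0, -1], [0.1, 0, 0, 0, 0, 0, -1]]
  ]
}}

```text
clock: 62.35
position: [0.6849, 0.0637, 0.2209]
tool_rot: [3.141, 0.0, 3.11]
force: [0.4, -0.0, -0.1]
grip_width: 0.0001
finger_force: 0.0
```

{"op": "move_arm", "data": {
  "plan": [
    [[0.2, 0, 0, 0, 0, 0, -1], [0.2, 0, 0, 0, 0, 0, -1], [0.2, 0, 0, 0, 0, 0, -1], [0.2, 0, 0, 0, 0, 0, -1], [0.2, 0, 0, 0, 0, 0, -1], [0.2, 0, 0, 0, 0, 0, -1], [0.2, 0, 0, 0, 0, 0, -1], [0.2, 0, 0, 0, 0, 0, -1], [0.2, 0, 0, 0, 0, 0, -1], [0.2, 0, 0, 0, 0, 0, -1]]
  ]
}}

```text
clock: 63.35
position: [0.6447, 0.0648, 0.2202]
tool_rot: [-3.142, -0.0, 3.11]
force: [2.3, 0.8, -0.8]
grip_width: 0.0001
finger_force: 0.9
```

Run:
```python
from h import *
np.set_printoptions(precision=3,suppress=True,linewidth=150)
s=observe(); p=np.array(s["position"]); print(p,s["force"])
H=np.array([.646,.0955]); c=np.array([p[0]-.011-H[0],p[2]-H[1]])
r=np.sqrt(c@c-.008**2); th=np.arctan2(c[1],-c[0])-np.arctan2(.008,r); print(r,np.degrees(th))
T=np.concatenate([np.linspace(th,0.06,29),[0.03,0]])
P=np.array([[H[0]-r*np.cos(t)+.008*np.sin(t),H[1]+r*np.sin(t)+.008*np.cos(t)] for t in T]); d=np.diff(P,axis=0)/.02
print(np.c_[-d[:,0],-d[:,1]].tolist().__repr__() if 0 else np.c_[np.degrees(T[1:]),-d[:,0],-d[:,1]])
```

```text
[0.645 0.065 0.22 ] [ 2.276  0.795 -0.803]
0.12509574347920746 80.72335352046557
[[77.963  0.3    0.037]
 [75.203  0.298  0.051]
 [72.443  0.295  0.065]
 [69.683  0.291  0.08 ]
 [66.922  0.287  0.093]
 [64.162  0.282  0.107]
 [61.402  0.277  0.121]
 [58.642  0.271  0.134]
 [55.882  0.264  0.147]
 [53.121  0.256  0.159]
 [50.361  0.249  0.171]
 [47.601  0.24   0.183]
 [44.841  0.231  0.195]
 [42.081  0.221  0.205]
 [39.32   0.211  0.216]
 [36.56   0.2    0.226]
 [33.8    0.189  0.235]
 [31.04   0.178  0.244]
 [28.28   0.166  0.252]
 [25.519  0.153  0.26 ]
 [22.759  0.141  0.267]
 [19.999  0.128  0.274]
 [17.239  0.114  0.279]
 [14.479  0.101  0.285]
 [11.718  0.087  0.289]
 [ 8.958  0.073  0.293]
 [ 6.198  0.059  0.296]
 [ 3.438  0.045  0.299]
 [ 1.719  0.02   0.187]
 [ 0.     0.015  0.187]]
```

{"op": "move_arm", "data": {
  "plan": [
    [[0.3, 0, 0.04, 0, 0, 0, -1], [0.3, 0, 0.05, 0, 0, 0, -1], [0.3, 0, 0.07, 0, 0, 0, -1], [0.29, 0, 0.08, 0, 0, 0, -1], [0.29, 0, 0.09, 0, 0, 0, -1], [0.28, 0, 0.11, 0, 0, 0, -1], [0.28, 0, 0.12, 0, 0, 0, -1], [0.27, 0, 0.13, 0, 0, 0, -1], [0.26, 0, 0.15, 0, 0, 0, -1], [0.26, 0, 0.16, 0, 0, 0, -1]]
  ]
}}

```text
clock: 64.35
position: [0.5882, 0.0666, 0.2003]
tool_rot: [3.142, -0.0, 3.11]
force: [2.4, 0.1, 0.8]
grip_width: 0.0002
finger_force: 0.7
```

{"op": "move_arm", "data": {
  "plan": [
    [[0.25, 0, 0.17, 0, 0, 0, -1], [0.24, 0, 0.18, 0, 0, 0, -1], [0.23, 0, 0.19, 0, 0, 0, -1], [0.22, 0, 0.2, 0, 0, 0, -1], [0.21, 0, 0.22, 0, 0, 0, -1], [0.2, 0, 0.23, 0, 0, 0, -1], [0.19, 0, 0.24, 0, 0, 0, -1], [0.18, 0, 0.24, 0, 0, 0, -1], [0.17, 0, 0.25, 0, 0, 0, -1], [0.15, 0, 0.26, 0, 0, 0, -1]]
  ]
}}

```text
clock: 65.35
position: [0.5476, 0.0678, 0.1565]
tool_rot: [-3.142, -0.0, 3.11]
force: [-0.5, 0.3, 0.8]
grip_width: 0.0002
finger_force: 0.5
```

{"op": "move_arm", "data": {
  "plan": [
    [[0.14, 0, 0.25, 0, 0, 0, -1], [0.13, 0, 0.25, 0, 0, 0, -1], [0.11, 0, 0.25, 0, 0, 0, -1], [0.1, 0, 0.25, 0, 0, 0, -1], [0.09, 0, 0.25, 0, 0, 0, -1], [0.07, 0, 0.22, 0, 0, 0, -1], [0.05, 0, 0.2, 0, 0, 0, -1], [0.04, 0, 0.18, 0, 0, 0, -1], [0.03, 0, 0.16, 0, 0, 0, -1], [0.02, 0, 0.15, 0, 0, 0, -1]]
  ]
}}

```text
clock: 66.35
position: [0.5322, 0.0683, 0.1135]
tool_rot: [-3.142, -0.0, 3.11]
force: [1.5, 0.4, 0.6]
grip_width: 0.0002
finger_force: 0.4
```

{"op": "move_arm", "data": {
  "plan": [
    [[0.01, 0, 0.1, 0, 0, 0, -1], [0.01, 0, 0.1, 0, 0, 0, -1], [0.01, 0, 0.08, 0, 0, 0, -1], [0, 0, 0.07, 0, 0, 0, -1], [0, 0, 0.05, 0, 0, 0, -1], [0, 0, 0.03, 0, 0, 0, -1], [0, 0, 0.02, 0, 0, 0, -1], [0, 0, 0, 0, 0, 0, -1], [0, 0, 0, 0, 0, 0, -1], [0, 0, 0, 0, 0, 0, -1]]
  ]
}}

```text
clock: 67.35
position: [0.5318, 0.0684, 0.1047]
tool_rot: [3.142, 0.0, 3.11]
force: [0.5, -0.2, 0.1]
grip_width: -0.0
finger_force: 0.0
```

{"op": "move_arm", "data": {
  "plan": [
    [[0, 0, 0.02, 0, 0, 0, -1], [0, 0, 0.02, 0, 0, 0, -1], [0, 0, 0.02, 0, 0, 0, -1], [0, 0, 0.02, 0, 0, 0, -1], [0, 0, 0.02, 0, 0, 0, -1], [0, 0, 0, 0, 0, 0, -1], [0, 0, 0, 0, 0, 0, -1], [0, 0, 0, 0, 0, 0, -1], [0, 0, 0, 0, 0, 0, -1], [0, 0, 0, 0, 0, 0, -1]]
  ]
}}

```text
clock: 68.35
position: [0.5318, 0.0684, 0.1034]
tool_rot: [3.141, 0.0, 3.11]
force: [-5.4, -0.8, 17.9]
grip_width: -0.0001
finger_force: 9.4
```

{"op": "move_arm", "data": {
  "plan": [
    [[0, 0, -0.4, 0, 0, 0, -1], [0, 0, -0.8, 0, 0, 0, -1], [0, 0, -0.8, 0, 0, 0, -1], [0.6, 0.6, 0, 0, 0, 0, -1], [0.8, 0.8, 0, 0, 0, 0, -1], [0.8, 0.9, 0, 0, 0, 0, -1], [0.8, 0.9, 0, 0, 0, 0, -1], [0.6, 0.6, 0, 0, 0, 0, -1], [0.24, 0.23, 0, 0, 0, 0, -1], [0, 0, 0, 0, 0, 0, -1]]
  ]
}}

```text
clock: 69.35
position: [0.4573, 0.1518, 0.1429]
tool_rot: [3.141, 0.0, 3.111]
force: [0.3, -0.8, 0.1]
grip_width: 0.0002
finger_force: 0.0
```

Run:
```python
from h import *
f=cam("wrist"); D=cam("side"); S=cam("scene"); s=observe(); print(s["position"],s["force"])
cv2.imwrite("pics/w12.png",np.hstack([cv2.resize(f["color"],(400,300)),D["color"][100:400,120:520]])[:,:,::-1])
for c in("green","yellow","red"):
  for n,g in(("w",f),("d",D),("s",S)):
    for b in blobs(g,c,80):
      x=onz(g,b[0],.058)
      if abs(x[0]-.455)<.03: print(c,n,np.round(x,4))
go([.4575,.1515,.062],3.11)
```

```text
[0.45816491 0.15063717 0.14279253] [1.13189156 0.57555431 0.16668996]
green w [0.4572 0.1517 0.058 ]
green d [0.4569 0.1485 0.058 ]
green s [0.4587 0.1484 0.058 ]
yellow w [0.4541 0.0725 0.058 ]
yellow d [0.4548 0.068  0.058 ]
yellow s [0.4561 0.068  0.058 ]
red s [ 0.4525 -0.0108  0.058 ]
shift shares [0.037 0.043 4.04 ] rows>= 5.0
turn shares [-0.002  0.005 -0.013]
```

View pics/w12.png

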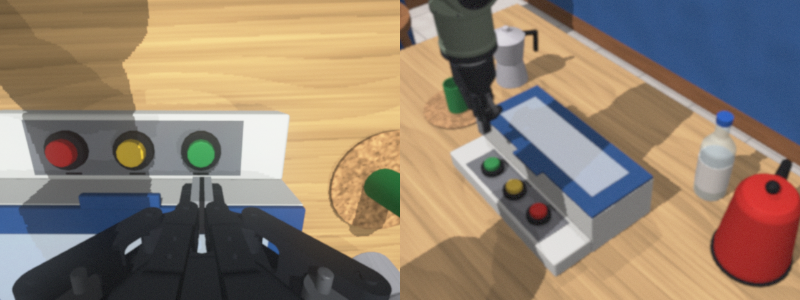

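The lid lies shut on the rim, and all three buttons are visible. The tool is over the green one, so I press it.

{"op": "move_arm", "data": {
  "plan": [
    [[0, 0, 0.7, 0, 0, 0, -1], [0, 0, 0.9, 0, 0, 0, -1], [0, 0, 0.9, 0, 0, 0, -1], [0, 0, 0.8, 0, 0, 0, -1], [0, 0, 0.6, 0, 0, 0, -1], [0, 0, 0.25, 0, 0, 0, -1], [0, 0, 0.15, 0, 0, 0, -1], [0, 0, 0.12, 0, 0, 0, -1], [0, 0, 0.1, 0, 0, 0, -1], [0, 0, 0, 0, 0, 0, -1]]
  ]
}}

```text
clock: 70.5
position: [0.4579, 0.1509, 0.0549]
tool_rot: [3.14, 0.001, 3.108]
force: [-17.2, -8.5, 71.0]
grip_width: 0.0001
finger_force: 35.7
```

{"op": "move_arm", "data": {
  "plan": [
    [[0, 0, 0.03, 0, 0, 0, -1], [0, 0, 0.03, 0, 0, 0, -1], [0, 0, 0.03, 0, 0, 0, -1], [0, 0, 0, 0, 0, 0, -1], [0, 0, 0, 0, 0, 0, -1], [0, 0, 0, 0, 0, 0, -1], [0, 0, 0, 0, 0, 0, -1], [0, 0, 0, 0, 0, 0, -1], [0, 0, 0, 0, 0, 0, -1], [0, 0, 0, 0, 0, 0, -1]]
  ]
}}

```text
clock: 71.5
position: [0.458, 0.1509, 0.0543]
tool_rot: [3.139, 0.001, 3.108]
force: [-26.1, -11.6, 106.1]
grip_width: 0.0004
finger_force: 53.2
```

Far too hard, so I back off at once.

{"op": "move_arm", "data": {
  "plan": [
    [[0, 0, -0.18, 0, 0, 0, -1], [0, 0, 0, 0, 0, 0, -1], [0, 0, 0, 0, 0, 0, -1], [0, 0, 0, 0, 0, 0, -1], [0, 0, 0, 0, 0, 0, -1], [0, 0, 0, 0, 0, 0, -1], [0, 0, 0, 0, 0, 0, -1], [0, 0, 0, 0, 0, 0, -1], [0, 0, 0, 0, 0, 0, -1], [0, 0, 0, 0, 0, 0, -1]]
  ]
}}

```text
clock: 72.5
position: [0.4581, 0.1512, 0.0556]
tool_rot: [3.141, 0.001, 3.109]
force: [-5.9, -5.1, 31.2]
grip_width: -0.0002
finger_force: 15.7
```

Run:
```python
from h import *
f=cam("wrist"); D=cam("side"); s=observe(); print(s["position"],s["force"],s["qpos"])
a=cv2.resize(f["color"][130:330,190:450],(390,300)); b=cv2.resize(D["color"][200:300,140:280],(410,300),interpolation=cv2.INTER_CUBIC)
cv2.imwrite("pics/w13.png",np.hstack([a,b])[:,:,::-1])
```

```text
[0.45810291 0.15120043 0.05561337] [-6.15773967 -4.48928976 31.40037459] [-0.65150735  0.61240574  0.28038958  2.11033985 -0.36518191  0.4624601
  1.44759517]
```

View pics/w13.png

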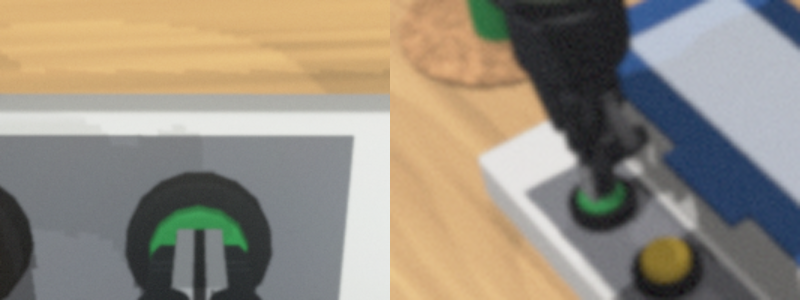

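{"op": "move_arm", "data": {
  "plan": [
    [[0, 0, -0.06, 0, 0, 0, -1], [0, 0, 0, 0, 0, 0, -1], [0, 0, 0, 0, 0, 0, -1], [0, 0, 0, 0, 0, 0, -1], [0, 0, 0, 0, 0, 0, -1], [0, 0, 0, 0, 0, 0, -1], [0, 0, 0, 0, 0, 0, -1], [0, 0, 0, 0, 0, 0, -1], [0, 0, 0, 0, 0, 0, -1], [0, 0, 0, 0, 0, 0, -1]]
  ]
}}

```text
clock: 73.6
position: [0.458, 0.1512, 0.056]
tool_rot: [3.141, 0.001, 3.109]
force: [-1.3, -3.2, 10.2]
grip_width: 0.0003
finger_force: 5.0
```

{"op": "move_arm", "data": {
  "plan": [
    [[0, 0, -0.05, 0, 0, 0, -1], [0, 0, 0, 0, 0, 0, -1], [0, 0, 0, 0, 0, 0, -1], [0, 0, 0, 0, 0, 0, -1], [0, 0, 0, 0, 0, 0, -1], [0, 0, 0, 0, 0, 0, -1], [0, 0, 0, 0, 0, 0, -1], [0, 0, 0, 0, 0, 0, -1], [0, 0, 0, 0, 0, 0, -1], [0, 0, 0, 0, 0, 0, -1]]
  ]
}}

```text
clock: 74.6
position: [0.4577, 0.1515, 0.0563]
tool_rot: [3.141, 0.0, 3.11]
force: [3.4, -1.3, 4.6]
grip_width: 0.0001
finger_force: 2.3
```

{"op": "move_arm", "data": {
  "plan": [
    [[0, 0, -0.1, 0, 0, 0, -1], [0, 0, 0, 0, 0, 0, -1], [0, 0, 0, 0, 0, 0, -1], [0, 0, 0, 0, 0, 0, -1], [0, 0, 0, 0, 0, 0, -1], [0, 0, 0, 0, 0, 0, -1], [0, 0, 0, 0, 0, 0, -1], [0, 0, 0, 0, 0, 0, -1], [0, 0, 0, 0, 0, 0, -1], [0, 0, 0, 0, 0, 0, -1]]
  ]
}}

```text
clock: 75.6
position: [0.4575, 0.1515, 0.0583]
tool_rot: [3.142, -0.0, 3.11]
force: [2.0, 1.5, 3.8]
grip_width: -0.0001
finger_force: 1.8
```

{"op": "move_arm", "data": {
  "plan": [
    [[0, 0, -0.1, 0, 0, 0, -1], [0, 0, 0, 0, 0, 0, -1], [0, 0, 0, 0, 0, 0, -1], [0, 0, 0, 0, 0, 0, -1], [0, 0, 0, 0, 0, 0, -1], [0, 0, 0, 0, 0, 0, -1], [0, 0, 0, 0, 0, 0, -1], [0, 0, 0, 0, 0, 0, -1], [0, 0, 0, 0, 0, 0, -1], [0, 0, 0, 0, 0, 0, -1]]
  ]
}}

```text
clock: 76.6
position: [0.4574, 0.1514, 0.0603]
tool_rot: [-3.141, -0.0, 3.11]
force: [-0.7, 1.3, 1.9]
grip_width: 0.0002
finger_force: 1.2
```

{"op": "move_arm", "data": {
  "plan": [
    [[0, 0, -0.1, 0, 0, 0, -1], [0, 0, 0, 0, 0, 0, -1], [0, 0, 0, 0, 0, 0, -1], [0, 0, 0, 0, 0, 0, -1], [0, 0, 0, 0, 0, 0, -1], [0, 0, 0, 0, 0, 0, -1], [0, 0, 0, 0, 0, 0, -1], [0, 0, 0, 0, 0, 0, -1], [0, 0, 0, 0, 0, 0, -1], [0, 0, 0, 0, 0, 0, -1]]
  ]
}}

```text
clock: 77.6
position: [0.4575, 0.1514, 0.0623]
tool_rot: [-3.142, 0.0, 3.11]
force: [-0.3, 0.5, 0.4]
grip_width: -0.0001
finger_force: 0.0
```

As it rose, the spring force fell from 4.6 N to zero between 56 and 62 mm on the readout. The green button therefore went fully down, and the readout sits about 4 mm high here. I now press yellow with the bottom at about 55.8 mm.

{"op": "move_arm", "data": {
  "plan": [
    [[0, 0, -0.7, 0, 0, 0, -1], [0, -0.5, 0, 0, 0, 0, -1], [0, -0.8, 0, 0, 0, 0, -1], [0, -0.9, 0, 0, 0, 0, -1], [0, -0.9, 0, 0, 0, 0, -1], [0, -0.6, 0, 0, 0, 0, -1], [0, -0.3, 0, 0, 0, 0, -1], [0, 0, 0, 0, 0, 0, -1], [0, 0, 0.4, 0, 0, 0, -1], [0, 0, 0.3, 0, 0, 0, -1]]
  ]
}}

```text
clock: 78.6
position: [0.4549, 0.0722, 0.0616]
tool_rot: [3.141, -0.0, 3.111]
force: [0.7, 1.2, 0.9]
grip_width: 0.0001
finger_force: 0.8
```

{"op": "move_arm", "data": {
  "plan": [
    [[0, 0, 0.1, 0, 0, 0, -1], [0, 0, 0.1, 0, 0, 0, -1], [0, 0, 0.05, 0, 0, 0, -1], [0, 0, 0.03, 0, 0, 0, -1], [0, 0, 0, 0, 0, 0, -1], [0, 0, 0, 0, 0, 0, -1], [0, 0, 0, 0, 0, 0, -1], [0, 0, 0, 0, 0, 0, -1], [0, 0, 0, 0, 0, 0, -1], [0, 0, 0, 0, 0, 0, -1]]
  ]
}}

```text
clock: 79.6
position: [0.455, 0.0715, 0.0567]
tool_rot: [3.142, 0.0, 3.11]
force: [-0.5, 3.9, 5.5]
grip_width: 0.0002
finger_force: 2.2
```

Nearly at the bottom; I press until the force shows the stop.

{"op": "move_arm", "data": {
  "plan": [
    [[0, 0, 0.03, 0, 0, 0, -1], [0, 0, 0.03, 0, 0, 0, -1], [0, 0, 0, 0, 0, 0, -1], [0, 0, 0, 0, 0, 0, -1], [0, 0, 0, 0, 0, 0, -1], [0, 0, 0, 0, 0, 0, -1], [0, 0, 0, 0, 0, 0, -1], [0, 0, 0, 0, 0, 0, -1], [0, 0, 0, 0, 0, 0, -1], [0, 0, 0, 0, 0, 0, -1]]
  ]
}}

```text
clock: 80.6
position: [0.455, 0.0715, 0.0558]
tool_rot: [3.141, 0.0, 3.11]
force: [-3.9, 4.0, 18.7]
grip_width: -0.0002
finger_force: 8.9
```

{"op": "move_arm", "data": {
  "plan": [
    [[0, 0, -0.3, 0, 0, 0, -1], [0, 0, -0.7, 0, 0, 0, -1], [0, 0, 0, 0, 0, 0, -1], [0, 0, 0, 0, 0, 0, -1], [0, 0, 0, 0, 0, 0, -1], [0, 0, 0, 0, 0, 0, -1], [0, 0, 0, 0, 0, 0, -1], [0, 0, 0, 0, 0, 0, -1], [0, 0, 0, 0, 0, 0, -1], [0, 0, 0, 0, 0, 0, -1]]
  ]
}}

```text
clock: 81.6
position: [0.4549, 0.0714, 0.0755]
tool_rot: [-3.142, -0.0, 3.11]
force: [-1.0, 0.3, -0.1]
grip_width: 0.0002
finger_force: 0.0
```

{"op": "move_arm", "data": {
  "plan": [
    [[0, 0, 0.3, 0, 0, 0, -1], [0, 0, 0.3, 0, 0, 0, -1], [0, 0, 0.15, 0, 0, 0, -1], [0, 0, 0.1, 0, 0, 0, -1], [0, 0, 0.06, 0, 0, 0, -1], [0, 0, 0.05, 0, 0, 0, -1], [0, 0, 0.04, 0, 0, 0, -1], [0, 0, 0, 0, 0, 0, -1], [0, 0, 0, 0, 0, 0, -1], [0, 0, 0, 0, 0, 0, -1]]
  ]
}}

```text
clock: 82.6
position: [0.4549, 0.0715, 0.0559]
tool_rot: [3.141, 0.0, 3.11]
force: [-4.8, 0.7, 14.4]
grip_width: 0.0003
finger_force: 7.6
```

Yellow is pressed a second time, down to the stop at 14 N. Now I release it and go to red.

{"op": "move_arm", "data": {
  "plan": [
    [[0, 0, -0.3, 0, 0, 0, -1], [0, 0, -0.7, 0, 0, 0, -1], [0, 0, 0, 0, 0, 0, -1], [0.02, -0.6, 0, 0, 0, 0, -1], [0, -0.9, 0, 0, 0, 0, -1], [0, -0.9, 0, 0, 0, 0, -1], [0, -0.9, 0, 0, 0, 0, -1], [0, -0.5, 0, 0, 0, 0, -1], [0, -0.2, 0, 0, 0, 0, -1], [0, 0, 0, 0, 0, 0, -1]]
  ]
}}

```text
clock: 83.6
position: [0.4519, -0.0089, 0.0753]
tool_rot: [-3.142, -0.0, 3.109]
force: [-0.3, 0.9, 0.0]
grip_width: -0.0002
finger_force: 0.0
```

{"op": "move_arm", "data": {
  "plan": [
    [[0, 0, 0.3, 0, 0, 0, -1], [0, 0, 0.3, 0, 0, 0, -1], [0, 0, 0.15, 0, 0, 0, -1], [0, 0, 0.1, 0, 0, 0, -1], [0, 0, 0.06, 0, 0, 0, -1], [0, 0, 0.05, 0, 0, 0, -1], [0, 0, 0.04, 0, 0, 0, -1], [0, 0, 0, 0, 0, 0, -1], [0, 0, 0, 0, 0, 0, -1], [0, 0, 0, 0, 0, 0, -1]]
  ]
}}

```text
clock: 84.6
position: [0.452, -0.0083, 0.0559]
tool_rot: [3.141, 0.0, 3.11]
force: [-3.1, 5.1, 15.1]
grip_width: 0.0
finger_force: 7.5
```

{"op": "move_arm", "data": {
  "plan": [
    [[0, 0, -0.3, 0, 0, 0, -1], [0, 0, -1, 0, 0, 0, -1], [0, 0, -1, 0, 0, 0, -1], [0, 0, -1, 0, 0, 0, -1], [0, 0, -1, 0, 0, 0, -1], [0, 0, -1, 0, 0, 0, -1], [0, 0, -1, 0, 0, 0, -1], [0, 0, -1, 0, 0, 0, -1], [0, 0, -1, 0, 0, 0, -1], [0, 0, 0, 0, 0, 0, -1]]
  ]
}}

```text
clock: 85.6
position: [0.4529, -0.0088, 0.2235]
tool_rot: [3.141, 0.003, 3.109]
force: [-0.6, -0.1, -0.6]
grip_width: 0.0003
finger_force: 0.0
```

Run:
```python
from h import *
f=cam("wrist"); D=cam("side"); S=cam("scene"); s=observe(); print(s["position"],s["force"])
cv2.imwrite("pics/w14.png",np.hstack([cv2.resize(f["color"],(400,300)),D["color"][100:400,120:520]])[:,:,::-1])
HS["gr"]=((55,90,20),(85,255,255))
for a in blobs(S,"gr",60):
  for b in blobs(D,"gr",60):
    x,e=tri([ray(S,a[0]),ray(D,b[0])])
    if e<.004: print(x)
```

```text
[ 0.45170797 -0.00862823  0.22109501] [-0.02828325 -0.02531941 -0.62757173]
[0.45749336 0.14907767 0.05705288]
```

View pics/w14.png

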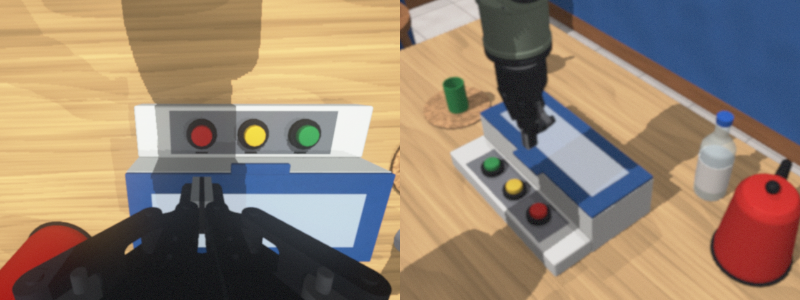

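The lid lies shut on the rim, the three buttons are up, and the beaker stands on the mat. The bottle and kettle are in place and the tool is clear, so I hand in.

```bash
python3 -c "
from workcell import job_done; print(job_done())"
```

```text
the job is handed in; nothing more can be done
None
```

The job is handed in at about 86 s: the beaker stands on the mat, all four jars are upright in the trough, the lid was pressed shut with about 18 N, and green, yellow, yellow and red were each pressed to the stop and released; the first green press peaked at about 106 N at the wrist, close to the 120 N limit.

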